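# Stand the toppled resin bottles in the bottle warmer and set its heat

## Robot

A 7-joint arm with a two-finger parallel gripper is mounted at the origin on the work surface. World frame = base frame: x ahead of the robot, y to its left, z up, the work surface at z = 0. Lengths are in m, angles in rad, forces in N, time in s.
With the tool pointing down it reaches from about 0.4 to 0.85 m from the base axis. Payload 10.4 kg.
Tool frame: the origin (TCP) lies at the very end of the fingers, on their centre line; the grasp point (between the pads) lies 19 mm behind it; z points along the fingers, y is the line along which they close (so a half turn about z gives the same grasp; the last joint's range is limited). The gripper opens to 87 mm and grips with 3 to 60 N. Pads are 19 mm wide; open, the fingers measure 117 mm over their backs; the gripper's body (75 mm by 190 mm) begins 51 mm behind the grasp point.
Start: joints at [1.232, 0.332, -0.065, 1.46, 0.022, 1.35, -0.088], TCP at [0.194, -0.594, 0.223] pointing down, gripper open.
Joint ranges: [-2.6, 2.6], [-0.5, 2.12], [-1.47, 1.34], [0.16, 2.42], [-1.27, 4.41], [0.06, 2.06], [-2.6, 2.6]. Speed limits (rad/s): [2.22, 2.22, 2.79, 2.79, 3.14, 3.14, 3.14].

## Interface

Orientations are given as a unit quaternion [x, y, z, w].
In Python, from bench import * gives the robot as it stands.
- The arm moves only by the tool step_arm, never from a script. Its arguments are lists of equal length, an entry for each row: "delta_pos": the shift along the world's x, y, z in units of 25 mm (1.0 is 25 mm), a list of three; "turn": the turn about the world's z in units of 0.12 rad (1.0 is 0.12 rad). In form: {"delta_pos": [[tx, ty, tz], ...], "turn": [turn, ...]}. A call has 1 to 12 rows; each row shifts and turns the commanded pose from where the row before left it; what a row does not reach is not made up. A row lasts 1/10 s, in which the tool goes at most 50 mm and 8.59 degrees, less where a joint would pass 70% of its speed; a pose out of reach is approached as far as the arm can. A call with a number of a shift or a turn outside -1 to 1 is refused whole. A call with a gripper value outside its range is refused whole. "grip" is the closure, from 0 (fully open) to 1 (shut), set as the call begins (left out, the last holds). The fingers move at their own pace and stop on an object; "newtons" is the grip in N (left out, the last holds). Time passes only in rows, so rows that do not move let the fingers close. It gives the time, the measured TCP pose, the force, the opening and the grip force at its end, in the units of the state.
- read_state(): the state, without advancing time (a new reading comes with each control period).
- camera(name): name is "scene" or "top" or "wrist"; returns a dict with "image" (384x512x3 uint8, red, green, blue), "z_map" (384x512 float32, m along the optical axis (not along the pixel's ray), 0 where there is no reading), "mtx" (3x3 intrinsics, pixels), "dist" ([k1, k2, p1, p2, k3] as OpenCV has them; the pictures are not rectified), "view" (4x4, takes a point from world to camera coordinates). Camera axes: x right, y up, looking along -z (the intrinsics and any distortion apply to the point x, -y, -z); pixel columns grow to the right and rows downward; lengths in m; the calibration is good to about 2 mm. A picture is of the moment at which its call begins.
- close_job(): hands the job in; it is judged then, once.
The state is a dict: "time": time; "joint_positions": joint angles; "joint_vel": joint speeds; "joint_torque": joint torques, N m; "ee_pos": TCP position; "eef_rot": TCP orientation; "ft_force": force on the tool from outside, world axes, zero at the start; "torque": the same for the moment, N m; "width": finger opening in m; "grip_force": force on a finger pad.
Only numpy, scipy, OpenCV 4.12 (cv2) and the standard library are available. Lean on these libraries where they do the work, as an engineer would, in place of code of your own. Each camera call takes 0.05 s, during which the arm holds its last target. There are 200 camera calls.

## Task

The resin has to be warmed before it is mixed. Pull the warmer's tray right out, stand every toppled white oblong bottle (there are three or four) upright on the tray, and slide the tray fully home under the hood with the bottles still standing. Only then turn the thermostat dial on the warmer's roof until its white pointer meets the one long mark on the scale, and leave the other things on the bench where they are.

Things in the scene. Friction and masses are not known exactly. Their poses are not given: they have to be found in the camera images.
- warmer: (All sizes here in mm.) Bottle warmer, fixed: white sheet-steel cabinet 380 wide (its y), 160 deep (its x), 200 high, standing on the bench to the robot's left, roughly facing the robot's right. Origin: centre of its underside; x points from its open front to its back, z up. The open front is at x = -80; the opening is 344 wide and reaches from 20 to 175 above the bench; the roof is the hood above it.
- tray (a joint): Slide of the warmer's tray, m: 0 = fully home under the hood, 0.165 = pulled right out to its stop, along the warmer's -x. It starts partly home, stays where it is left (about 1.5 N of friction) and is level.
- tray_floor (a point): Centre of the loading floor of the shallow aluminium tray (its top face, 28 above the bench); axes as the warmer's (x towards the back, z up). The floor is 128 (x) by 330 (y) inside a lip 10 high. With the tray right out the whole floor stands in front of the cabinet, its rear lip 22 in front of the front face.
- tray_handle (a point): Middle of the tray's handle: a level black bar 12 in diameter and 130 long, parallel to the warmer's front (its y), carried by two thin rods 120 apart, 34 above the bench and 153 in front of tray_floor; it stays 77 in front of the cabinet's front with the tray home. Clear below (28) and all round, so it can be pinched from above. Axes as the warmer's.
- dial (a joint): Thermostat dial, rad: turns clockwise seen from above as the value grows, 0 to 4.2, starts between 0 and 0.6; friction about 0.04 N m, stays where it is left. The long mark on the scale is at 1.75.
- dial_grip (a point): Point on the dial's vertical axis where to grip it, 28 above the warmer's roof (228 above the bench). The dial's black bar grip is 48 long (its x), 14 wide (its y), from 7 to 36 above the roof, on a round skirt 60 in diameter and 6 high. The point turns with the dial: its x axis points along the bar to the white pointer end, z up. White ticks stand round it on a dark scale plate 104 in diameter; one is clearly longer and broader: the mark.
- resin_a: Resin bottle: oblong white plastic bottle with a round black screw cap, 60 wide (its y), 46 thick (its x), 120 tall (its z), about 280 g, part-used, its centre of mass about 25 above the base. Straight body up to 92, short neck, cap 30 in diameter over the top 22. Origin: centre of the base; z points to the cap. It starts toppled, lying on a broad face on the bench (origin at 23). May be absent (None).
- resin_b: Resin bottle: oblong white plastic bottle with a round black screw cap, 60 wide (its y), 46 thick (its x), 120 tall (its z), about 280 g, part-used, its centre of mass about 25 above the base. Straight body up to 92, short neck, cap 30 in diameter over the top 22. Origin: centre of the base; z points to the cap. It starts toppled, lying on a broad face on the bench (origin at 23). May be absent (None).
- hardener_a: Hardener bottle, the smaller kind: oblong white plastic bottle with a round black screw cap, 52 wide (its y), 44 thick (its x), 100 tall (its z), about 170 g, part-used, its centre of mass about 25 above the base. Straight body up to 74, short neck, cap 28 in diameter over the top 22. Origin: centre of the base; z points to the cap. It starts toppled, lying on a broad face on the bench (origin at 22). May be absent (None).
- hardener_b: Hardener bottle, the smaller kind: oblong white plastic bottle with a round black screw cap, 52 wide (its y), 44 thick (its x), 100 tall (its z), about 170 g, part-used, its centre of mass about 25 above the base. Straight body up to 74, short neck, cap 28 in diameter over the top 22. Origin: centre of the base; z points to the cap. It starts toppled, lying on a broad face on the bench (origin at 22). May be absent (None).
- sander: Bystander: grey random orbital sander standing on its round pad 124 in diameter, 136 high, with a dust canister to its x side reaching 180 from its axis. Origin: centre of the pad's underside.
- tape_roll: Bystander: roll of masking tape lying flat, 94 in diameter, 24 high. Origin: centre of its underside.
- mixing_cup: Bystander: empty clear mixing cup, 80 in diameter, 85 high. Origin: centre of its underside.
- wax_tin: Bystander: round dark tin with a steel lid, 84 in diameter, 60 high. Origin: centre of its underside.
- scraper: Bystander: flat scraper, wooden handle and steel blade, 180 long (its x), 60 wide, 16 high. Origin: on the underside, near the middle.
- spray_can: Bystander: aluminium spray can standing, 66 in diameter, 190 high. Origin: centre of its underside.
Mind the look-alikes: they are no part of the job. Leave any blue or purple look-alike of the hardener_b alone.

How it is judged:
By the outcome, as a careful person would: the job done as asked, in the order asked, and still so for the second after the job is handed in, with the robot touching nothing.
Of resin_a, resin_b, hardener_a, hardener_b only 3 to 4 are there at a start; the rules pass over those that are not, and their reading is None.
At some moment in a run one of resin_a, resin_b, hardener_a, hardener_b may be knocked a few centimetres aside while the robot is not near it.
Once in a run the grip may slacken for a moment while it holds something.
It also fails if it takes over 210 s, if anything falls off the work surface, if the arm or the gripper's body presses on something with over 40 N, if the wrist force passes 120 N, or if a joint passes its speed limit or range.

## Working session

There is one attempt and no reset: what is moved stays moved. The work goes in short steps, Python scripts to look and compute and a tool call to move; the robot and the scene stay as the last step left them, time stands still between calls to the robot, and variables do not carry over. Pictures are saved under pics/ and viewed, at most 14 in all, crops included, and the job is handed in when it is done.

Besides the shell and the picture viewer there is one more tool, called after "Emit:" by a JSON object that holds its "method" and its "body". step_arm: Moves the arm, as the interface text tells. Shifts and turns lie within -1 to 1; 1 stands for 25 mm of shift or 0.12 rad of turn. Its arguments: {"type":"object","properties":{"delta_pos":{"type":"array"},"turn":{"type":"array"},"grip":{"type":"number"},"newtons":{"type":"number"}},"required":["delta_pos","turn"]}

```bash
ls; mkdir -p pics; cat > h.py <<'E'
from bench import *
import numpy as np, cv2, sys
def snap(name, fn=None):
    c=camera(name)
    if fn:
        cv2.imwrite(fn, cv2.cvtColor(c['image'],cv2.COLOR_RGB2BGR)); np.savez(fn[:-4]+'.npz',**{k:np.array(v) for k,v in c.items()})
    return c
def load(fn): return np.load(fn[:-4]+'.npz')
def ray(c,u,v):
    p=cv2.undistortPoints(np.array([[[u,v]]],float),np.array(c['mtx']),np.array(c['dist']))[0,0]
    return np.array([p[0],-p[1],-1.0])
def world(c,u,v,z=None):
    d=ray(c,u,v); V=np.linalg.inv(np.array(c['view'])); 
    if z is None:
        return (V@np.r_[d*c['z_map'][int(round(v)),int(round(u))],1])[:3]
    o=V[:3,3]; w=V[:3,:3]@d
    return o+w*(z-o[2])/w[2]
def cloud(c):
    h,w=c['z_map'].shape
    uv=np.stack(np.meshgrid(np.arange(w),np.arange(h)),-1).reshape(-1,1,2).astype(float)
    p=cv2.undistortPoints(uv,np.array(c['mtx']),np.array(c['dist']))[:,0]
    z=c['z_map'].reshape(-1,1); P=np.c_[p[:,:1]*z,-p[:,1:]*z,-z,np.ones_like(z)]
    W=(P@np.linalg.inv(np.array(c['view'])).T)[:,:3]; W[z[:,0]==0]=np.nan
    return W.reshape(h,w,3)
E
python3 - <<'E'
from h import *
print(read_state())
for n in('scene','top'): 
    c=snap(n,f'pics/{n}0.png')
    im=cv2.resize(cv2.imread(f'pics/{n}0.png'),(768,576)); cv2.imwrite(f'pics/{n}0b.png',im)
    print(c['view'])
E
```

```text
pics
{'time': 0.0, 'joint_positions': array([ 1.2324029 ,  0.33287151, -0.06472141,  1.46098044,  0.02156451,
        1.34987537, -0.08847358]), 'joint_vel': array([-8.34315276e-04,  1.32492417e-03,  2.36778058e-03,  1.73413321e-04,
       -5.28348626e-05, -8.09178454e-04,  5.32950585e-04]), 'joint_torque': array([ 5.74035676e-04, -6.23259044e+01,  2.49809457e-02, -3.89894986e+01,
       -6.13325089e-02,  3.97395494e-02,  9.39006713e-05]), 'ee_pos': array([ 0.1940004 , -0.59370858,  0.22173552]), 'eef_rot': array([ 9.87555165e-01,  1.57271350e-01, -1.26061583e-04, -7.09399647e-04]), 'ft_force': array([ 0.7838048 ,  0.78314643, -0.55324522]), 'torque': array([ 0.01333722,  0.03974903, -0.01540586]), 'grip_force': 0.0, 'width': 0.08699069279186565}
[[-0.8299727   0.55743602  0.02025853  0.46554239]
 [-0.38577218 -0.59985525  0.70096612  0.05549011]
 [ 0.40289595  0.57396757  0.71290679 -1.52872152]
 [ 0.          0.          0.          1.        ]]
[[ 0.00580613 -0.99998132 -0.00191031 -0.05480248]
 [ 0.99177949  0.00551429  0.12783989 -0.56942778]
 [-0.12782697 -0.00263686  0.99179298 -1.21775251]
 [ 0.          0.          0.          1.        ]]
```

View pics/scene0b.png

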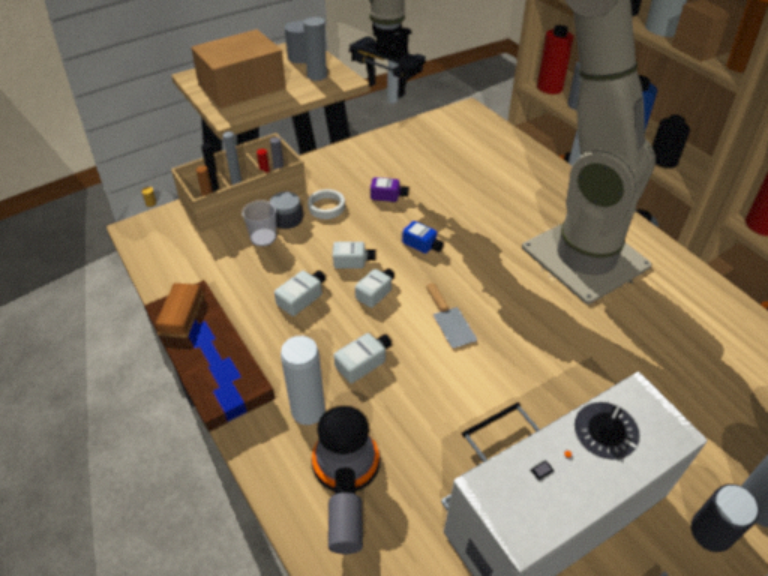

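View pics/top0b.png

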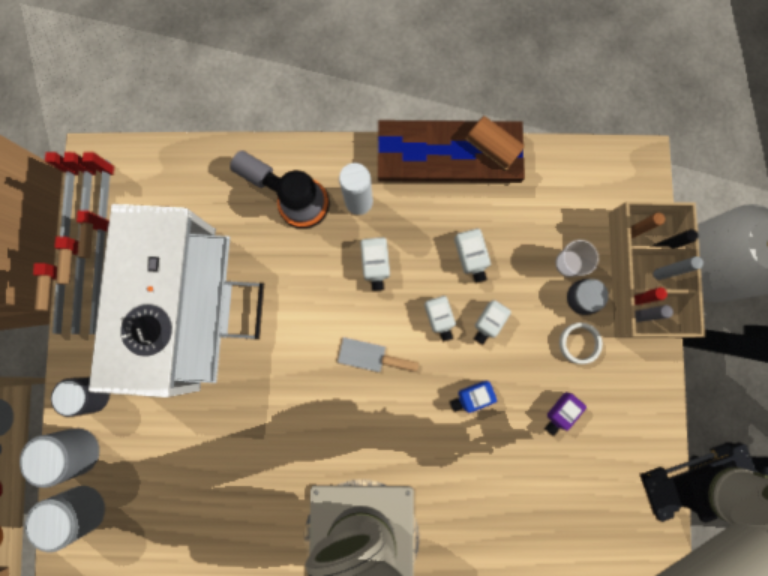

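The scene shows four toppled white bottles, with two resins and two hardeners at top-view pixels (375,262), (474,253), (440,317) and (491,321). It also shows a blue and a purple look-alike. The warmer is on the left with its tray partly out, and the handle is at about (260,310).

```bash
cat >> h.py <<'E'
def bottles(c, box=None, verbose=True):
    W=cloud(c); im=np.array(c['image']).astype(int)
    sat=im.max(-1)-im.min(-1)
    m=((W[...,2]>0.034)&(W[...,2]<0.056)&(sat<40)&(im.min(-1)>110)).astype(np.uint8)
    m=cv2.morphologyEx(m,cv2.MORPH_OPEN,np.ones((3,3)))
    n,l,s,ce=cv2.connectedComponentsWithStats(m)
    for i in range(1,n):
        if s[i,4]<150: continue
        P=W[l==i]; r=cv2.minAreaRect(P[:,:2].astype(np.float32)); 
        print('px',ce[i].round(),'n',s[i,4],'rect c',np.round(r[0],4),'size',np.round(r[1],4),'ang',round(r[2],1),'z',np.median(P[:,2]).round(4))
E
python3 - <<'E'
from h import *
c=load('pics/top0.png'); bottles(c)
W=cloud(c)
m=((W[...,2]>0.19)&(W[...,2]<0.21)); 
m[:,200:]=0
n,l,s,ce=cv2.connectedComponentsWithStats(m.astype(np.uint8)); i=1+s[1:,4].argmax(); P=W[l==i]; print('roof',cv2.minAreaRect(P[:,:2].astype(np.float32)),np.median(P[:,2]))
for u,v in [(117,206),(186,207),(168,396),(90,390)]: print(world(c,u/1.5,v/1.5,.2))
im=cv2.imread('pics/top0.png')
a=cv2.resize(im[175:265,40:180],(780,501),interpolation=cv2.INTER_CUBIC);cv2.imwrite('pics/z1.png',a)
b=cv2.resize(im[150:250,215:350],(783,580),interpolation=cv2.INTER_CUBIC);cv2.imwrite('pics/z2.png',b)
E
```

```text
px [315. 167.] n 439 rect c [ 0.6437 -0.2505] size [0.0956 0.0592] ang 16.8 z 0.0451
px [250. 172.] n 459 rect c [ 0.624 -0.027] size [0.096  0.0592] ang 5.9 z 0.0456
px [293. 209.] n 310 rect c [ 0.4973 -0.175 ] size [0.0749 0.0504] ang 15.9 z 0.0433
px [329. 212.] n 312 rect c [ 0.4894 -0.2948] size [0.0521 0.0723] ang 56.2 z 0.0434
roof ((0.5151022672653198, 0.4405767321586609), (0.1673201024532318, 0.38237321376800537), 86.7404556274414) 0.20021387286589354
[0.70289623 0.49859994 0.2       ]
[0.70054279 0.35448291 0.2       ]
[0.32262831 0.37087658 0.2       ]
[0.33157099 0.52838527 0.2       ]
```

View pics/z1.png

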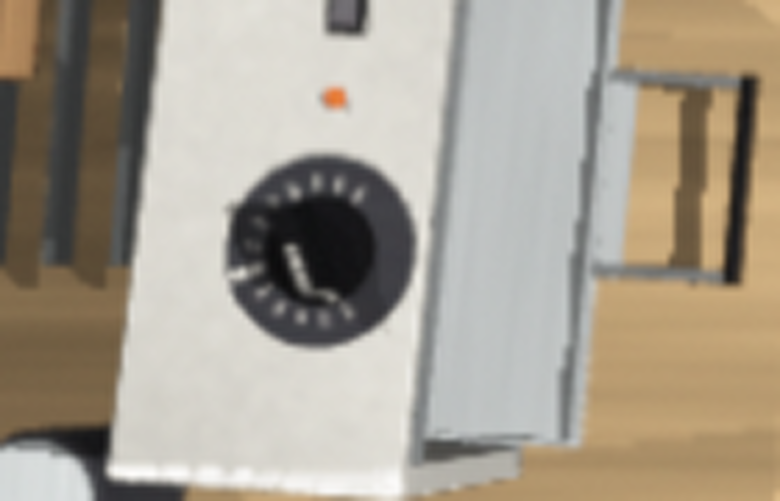

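View pics/z2.png

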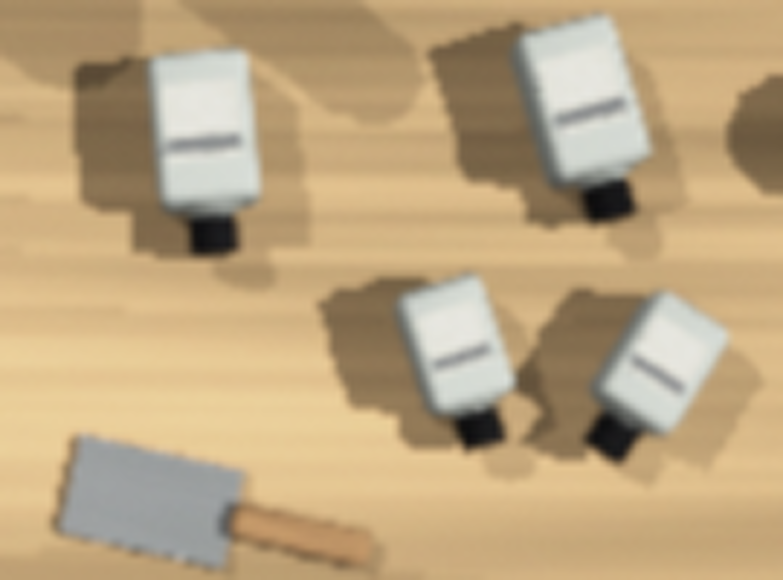

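The crops show the caps pointing toward the robot (lower side) and the dial plate centred at crop (322,251). The long mark is at (238,272), the pointer points down the image, and the handle bar runs from (748,80) to (732,283).

```bash
python3 - <<'E'
from h import *
c=load('pics/top0.png'); W=cloud(c)
f=lambda u,v,z: world(c,40+(u+.5)/5.571-.5,175+(v+.5)/5.567-.5,z)
a,b=f(750,80,.04),f(733,283,.04); print('handle',a,b,(a+b)/2)
print('dial',f(322,251,.2),'mark',f(238,272,.2),'ptr', f(290,245,.236),f(305,292,.236))
m=(W[...,2]>0.19)&(W[...,2]<0.21); m[:,200:]=0
P=W[m]; P=P[(P[:,0]>.34)&(P[:,0]<.69)]
for q,nm in((0,'front'),(1,'back')):
    E=[]
    for x in np.arange(.35,.68,.01):
        s=P[abs(P[:,0]-x)<.006]; 
        E.append((x,s[:,1].min() if q==0 else s[:,1].max()))
    E=np.array(E); l=cv2.fitLine(E.astype(np.float32),cv2.DIST_HUBER,0,.01,.01).ravel(); print(nm,l, np.degrees(np.arctan2(l[1],l[0])))
# handle dark pixels
im=np.array(c['image']).astype(int)
hm=(im.max(-1)<45)&(W[...,2]>.025)&(W[...,2]<.055); hm[:,:150]=0; hm[:,185:]=0; hm[240:]=0;hm[:180]=0
H=W[hm]; print(hm.sum(),cv2.minAreaRect(H[:,:2].astype(np.float32)),np.median(H[:,2]))
E
```

```text
handle [0.56490252 0.23135307 0.04      ] [0.4407875  0.23757601 0.04      ] [0.50284501 0.23446454 0.04      ]
dial [0.45160379 0.42160183 0.2       ] mark [0.43993953 0.46688696 0.2       ] ptr [0.45311641 0.42280665 0.236     ] [0.42904952 0.41347427 0.236     ]
front [ 0.9982811  -0.05860769  0.515       0.35833174] -3.3598986
back [ 0.99880606 -0.04885146  0.547       0.5202179 ] -2.800097
51 ((0.5033183097839355, 0.23622329533100128), (0.00539643969386816, 0.11599016189575195), 86.73896026611328) 0.039510816322679165
```

Emit:
{"method": "step_arm", "body": {"delta_pos": [[1, 0.5, 0], [1, 0.5, 0], [1, 0.5, 0], [1, 0.5, 0], [1, 0.5, 0], [1, 0.5, 0], [1, 0.5, 0], [1, 0.5, 0], [1, 0.5, 0], [1, 0.5, 0], [1, 0.5, 0], [1, 0.5, 0]], "turn": [-0.25, -0.25, -0.25, -0.25, -0.25, -0.25, -0.25, -0.25, -0.25, -0.25, -0.25, -0.25], "grip": 0.3}}

```text
time: 1.3
ee_pos: [0.4949, -0.4434, 0.2221]
eef_rot: [1.0, -0.023, -0.0, -0.0]
ft_force: [-0.2, -0.2, -0.2]
width: 0.0607
grip_force: 0.0
```

Emit:
{"method": "step_arm", "body": {"delta_pos": [[0, 1, 0], [0, 1, 0], [0, 1, 0], [0, 1, 0], [0, 1, 0], [0, 1, 0], [0, 1, 0], [0, 1, 0], [0, 1, 0], [0, 1, 0], [0, 1, 0], [0, 1, 0]], "turn": [0, 0, 0, 0, 0, 0, 0, 0, 0, 0, 0, 0]}}

```text
time: 2.5
ee_pos: [0.4938, -0.1431, 0.2223]
eef_rot: [1.0, -0.022, -0.0, 0.0]
ft_force: [0.6, 0.9, -0.2]
width: 0.0604
grip_force: 0.0
```

Emit:
{"method": "step_arm", "body": {"delta_pos": [[0, 1, 0], [0, 1, 0], [0, 1, 0], [0, 1, 0], [0, 1, 0], [0, 1, 0], [0, 1, 0], [0, 1, 0], [0, 1, -0.5], [0, 1, -0.5], [0, 0, 0], [0, 0, 0]], "turn": [0, 0, 0, 0, 0, 0, 0, 0, 0, 0, 0, 0]}}

```text
time: 3.7
ee_pos: [0.4938, 0.1059, 0.1972]
eef_rot: [1.0, -0.022, -0.001, 0.0]
ft_force: [0.6, -0.5, -0.4]
width: 0.0614
grip_force: 0.0
```

```bash
cat >> h.py <<'E'
def st():
    s=read_state(); from scipy.spatial.transform import Rotation as R
    y=R.from_quat(s['eef_rot']).as_matrix()[:,1]
    print('t',round(s['time'],2),'p',s['ee_pos'].round(4),'yang',np.degrees(np.arctan2(y[1],y[0])).round(2)%180,'F',s['ft_force'].round(2),'w',round(s['width'],4),'g',round(s['grip_force'],1),'j',s['joint_positions'].round(2)); return s
E
python3 -c "
from h import *
st()"
```

```text
t 3.7 p [0.4938 0.1059 0.1972] yang 87.53 F [ 0.57 -0.54 -0.37] w 0.0614 g 0.0 j [ 0.23  0.13 -0.57  1.78  0.07  1.26 -1.97]
```

Emit:
{"method": "step_arm", "body": {"delta_pos": [[0.1, 1, 0], [0.1, 1, 0], [0.1, 1, 0], [0.07, 1, 0], [0, 1, -1], [0, 0.18, -1], [0, 0, -1], [0, 0, -1], [0, 0, -1], [0, 0, -1], [0, 0, -1], [0, 0, -0.3]], "turn": [0, 0, 0, 0, 0, -0.1, 0, 0, 0, 0, 0, 0]}}

```text
time: 4.9
ee_pos: [0.5027, 0.2332, 0.0129]
eef_rot: [1.0, -0.029, -0.001, 0.001]
ft_force: [-0.5, 0.6, -0.0]
width: 0.061
grip_force: 0.0
```

Emit:
{"method": "step_arm", "body": {"delta_pos": [[0, 0, 0], [0, 0, 0], [0, 0, 0], [0, 0, 0], [0, 0, 0]], "turn": [0, 0, 0, 0, 0], "grip": 1, "newtons": 30}}

```text
time: 5.4
ee_pos: [0.5038, 0.2355, 0.0157]
eef_rot: [1.0, -0.028, 0.001, -0.0]
ft_force: [0.1, -0.3, 0.4]
width: 0.0288
grip_force: 0.0
```

Emit:
{"method": "step_arm", "body": {"delta_pos": [[0, 0, 0], [0, 0, 0], [0, 0, 0], [0, 0, 0], [0, 0, 0]], "turn": [0, 0, 0, 0, 0]}}

```text
time: 5.9
ee_pos: [0.5035, 0.2357, 0.0152]
eef_rot: [1.0, -0.028, 0.0, -0.0]
ft_force: [0.0, 0.6, 1.6]
width: 0.0112
grip_force: 30.0
```

Emit:
{"method": "step_arm", "body": {"delta_pos": [[-0.03, -0.5, 0], [-0.03, -0.5, 0], [-0.03, -0.5, 0], [-0.03, -0.5, 0], [-0.03, -0.5, 0], [-0.03, -0.5, 0], [-0.03, -0.5, 0], [-0.03, -0.5, 0], [-0.02, -0.4, 0], [-0.02, -0.3, 0], [0, -0.1, 0], [0, 0, 0]], "turn": [0, 0, 0, 0, 0, 0, 0, 0, 0, 0, 0, 0]}}

```text
time: 7.1
ee_pos: [0.4974, 0.1219, 0.0154]
eef_rot: [1.0, -0.026, 0.002, -0.005]
ft_force: [11.6, 26.0, -17.0]
width: 0.0114
grip_force: 30.0
```

Emit:
{"method": "step_arm", "body": {"delta_pos": [[0, 0.2, 0], [0, 0, 0], [0, 0, 0], [0, 0, 0], [0, 0, 0], [0, 0, 0.5], [0, 0, 1], [0, 0, 1], [0, 0, 1], [0, 0, 1], [0, 0, 1], [0, 0, 1]], "turn": [0, 0, 0, 0, 0, 0, 0, 0, 0, 0, 0, 0], "grip": 0.4}}

```text
time: 8.3
ee_pos: [0.4962, 0.1204, 0.1796]
eef_rot: [1.0, -0.028, 0.0, 0.0]
ft_force: [0.3, 0.2, 0.1]
width: 0.0523
grip_force: 0.0
```

```bash
python3 - <<'E'
from h import *
st(); c=snap('top','pics/top1.png'); bottles(c)
c0=load('pics/top0.png')
g=lambda u,v,z: world(c0,215+(u+.5)/5.8-.5,150+(v+.5)/5.8-.5,z)
for n,p in dict(A=(213,235),B=(608,198),C=(481,428),D=(612,436)).items(): print(n,g(*p,.03))
W=cloud(c)
im=np.array(c['image']).astype(int)
hm=(im.max(-1)<45)&(W[...,2]>.025)&(W[...,2]<.055); hm[:,:150]=0; hm[:,225:]=0; hm[240:]=0;hm[:170]=0
H=W[hm]; print(hm.sum(),cv2.minAreaRect(H[:,:2].astype(np.float32)),np.median(H[:,2],0) if len(H) else 0)
cv2.imwrite('pics/top1b.png',cv2.resize(cv2.imread('pics/top1.png')[90:290,50:370],(800,500)))
E
```

```text
t 8.3 p [0.4962 0.1204 0.1796] yang 86.8 F [0.35 0.19 0.14] w 0.0523 g 0.0 j [ 0.25  0.16 -0.63  1.79  0.1   1.22 -2.03]
px [315. 167.] n 437 rect c [ 0.6445 -0.2501] size [0.0938 0.0583] ang 16.3 z 0.0453
px [250. 172.] n 454 rect c [ 0.6237 -0.0269] size [0.0953 0.059 ] ang 5.4 z 0.0454
px [293. 209.] n 313 rect c [ 0.498  -0.1754] size [0.074  0.0513] ang 17.7 z 0.0433
px [329. 212.] n 315 rect c [ 0.4892 -0.295 ] size [0.0516 0.072 ] ang 57.3 z 0.0434
A [ 0.56368818 -0.03192674  0.03      ]
B [ 0.58711386 -0.26621545  0.03      ]
C [ 0.45074034 -0.1896507   0.03      ]
D [ 0.44639295 -0.26644085  0.03      ]
7 ((0.5349602699279785, 0.12099537998437881), (0.0011136033572256565, 0.04138076305389404), 87.00545501708984) 0.03846459289500492
```

View pics/top1b.png

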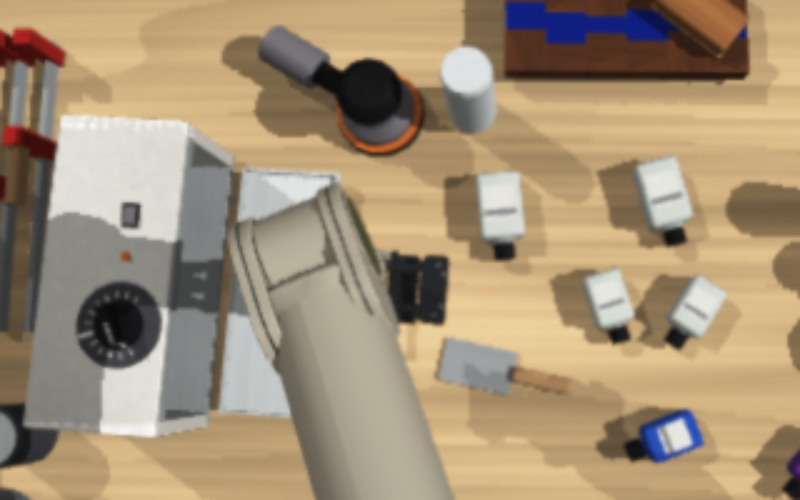

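The tray is right out, with a gap visible in front of the cabinet, and all the bottles are unmoved. Next I'll grip the cap of the nearest resin bottle.

Emit:
{"method": "step_arm", "body": {"delta_pos": [[0.44, -1, 0], [0.44, -1, 0], [0.44, -1, 0], [0.44, -1, 0], [0.44, -1, 0], [0.43, -1, -1], [0, -0.14, -1], [0, 0, -1], [0, 0, -1], [0, 0, -1], [0, 0, -1], [0, 0, -0.9]], "turn": [0.25, 0.25, 0.25, 0.25, 0.28, 0, 0, 0, 0, 0, 0, 0]}}

```text
time: 9.55
ee_pos: [0.562, -0.0332, 0.0046]
eef_rot: [0.999, 0.049, 0.0, 0.0]
ft_force: [-0.0, -0.2, -0.4]
width: 0.052
grip_force: 0.0
```

Emit:
{"method": "step_arm", "body": {"delta_pos": [[0, 0, 0], [0, 0, 0], [0, 0, 0], [0, 0, 0], [0, 0, 0], [0, 0, 0]], "turn": [0, 0, 0, 0, 0, 0], "grip": 1, "newtons": 10}}

```text
time: 10.15
ee_pos: [0.5631, -0.0331, 0.0066]
eef_rot: [0.999, 0.049, 0.001, 0.0]
ft_force: [-2.1, -0.1, 7.2]
width: 0.03
grip_force: 10.0
```

```bash
python3 - <<'E'
from h import *
st()
for L,h in((.109,.023),(.089,.022)):
    t=np.radians(np.linspace(0,90,12)); H=L*np.cos(t)-h*np.sin(t); V=L*np.sin(t)+h*np.cos(t)
    print([(round(-a/.025,2),round(b/.025,2)) for a,b in zip(np.diff(H),np.diff(V))])
E
```

```text
t 10.15 p [ 0.5631 -0.0331  0.0066] yang 95.58 F [-2.13 -0.12  7.18] w 0.03 g 10.0 j [ 0.38  0.47 -0.48  1.82  0.26  0.92 -1.69]
[(np.float64(0.18), np.float64(0.61)), (np.float64(0.26), np.float64(0.58)), (np.float64(0.34), np.float64(0.54)), (np.float64(0.41), np.float64(0.48)), (np.float64(0.48), np.float64(0.42)), (np.float64(0.53), np.float64(0.35)), (np.float64(0.58), np.float64(0.27)), (np.float64(0.61), np.float64(0.18)), (np.float64(0.63), np.float64(0.09)), (np.float64(0.64), np.float64(0.0)), (np.float64(0.63), np.float64(-0.09))]
[(np.float64(0.16), np.float64(0.5)), (np.float64(0.23), np.float64(0.47)), (np.float64(0.3), np.float64(0.43)), (np.float64(0.35), np.float64(0.39)), (np.float64(0.4), np.float64(0.33)), (np.float64(0.45), np.float64(0.27)), (np.float64(0.48), np.float64(0.2)), (np.float64(0.51), np.float64(0.13)), (np.float64(0.52), np.float64(0.06)), (np.float64(0.52), np.float64(-0.01)), (np.float64(0.52), np.float64(-0.09))]
```

Emit:
{"method": "step_arm", "body": {"delta_pos": [[0.18, 0.02, 0.61], [0.26, 0.03, 0.58], [0.34, 0.03, 0.54], [0.41, 0.04, 0.48], [0.48, 0.05, 0.42], [0.53, 0.05, 0.35], [0.58, 0.06, 0.27], [0.61, 0.06, 0.18], [0.63, 0.06, 0.09], [0.64, 0.06, 0], [0.63, 0.06, 0], [0, 0, 0]], "turn": [0, 0, 0, 0, 0, 0, 0, 0, 0, 0, 0, 0]}}

```text
time: 11.35
ee_pos: [0.6958, -0.0198, 0.0936]
eef_rot: [0.999, 0.049, 0.001, -0.0]
ft_force: [0.2, -0.6, 4.7]
width: 0.0294
grip_force: 10.0
```

```bash
python3 - <<'E'
from h import *
st(); c=snap('scene','pics/s2.png')
cv2.imwrite('pics/s2b.png',cv2.resize(cv2.imread('pics/s2.png')[90:300,150:400],(750,630))[:600])
E
```

```text
t 11.35 p [ 0.6958 -0.0198  0.0936] yang 95.59 F [ 0.23 -0.62  4.7 ] w 0.0294 g 10.0 j [ 0.28  0.62 -0.46  1.38  0.28  1.21 -1.68]
```

View pics/s2b.png

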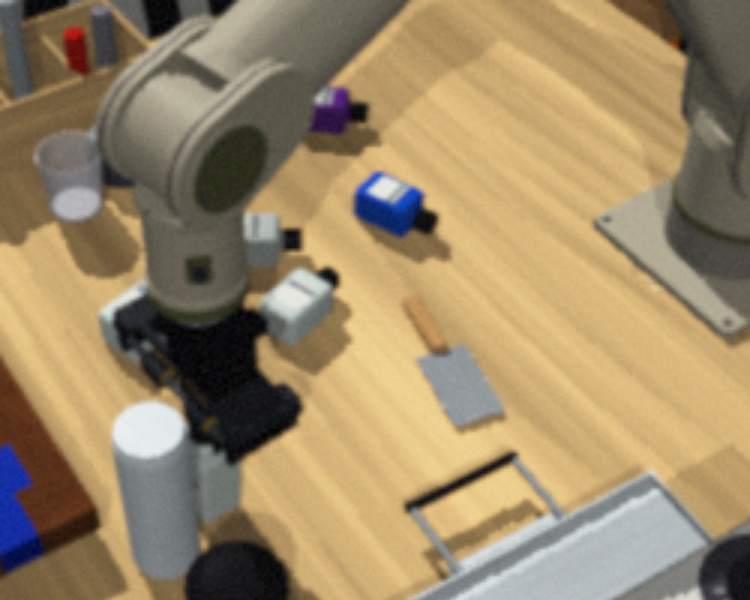

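The bottle is upright in the gripper at crop (215,480) and pressed onto the bench. The spray can at crop (155,490) stands close by, so I'll measure it before moving.

```bash
python3 - <<'E'
from h import *
for f in('pics/top0.png','pics/top1.png'):
    c=load(f); W=cloud(c)
    m=(W[...,2]>.17)&(W[...,2]<.2); m[:,:215]=0; m[:,260:]=0; m[160:]=0
    P=W[m]; print(m.sum(), cv2.minEnclosingCircle(P[:,:2].astype(np.float32)), P[:,2].max())
    m=(W[...,2]>.06)&(W[...,2]<.16)&(W[...,0]>.6); m[:,:160]=0; m[:,220:]=0
    P=W[m]; print('sander',P.min(0),P.max(0))
E
```

```text
354 ((0.76723313331604, 0.013530331663787365), 0.0330265611410141) 0.19586028980789072
sander [0.71982063 0.10276332 0.0600465 ] [0.87365204 0.28772663 0.14121245]
355 ((0.7670232057571411, 0.013479090295732021), 0.033010173588991165) 0.19699537444804394
sander [0.72002676 0.10287197 0.06005551] [0.87294765 0.28693487 0.14202597]
```

Emit:
{"method": "step_arm", "body": {"delta_pos": [[-0.1, 0, 0.3], [-0.3, 0, 0.6], [-0.6, 0, 0.7], [-0.7, 0, 0.6], [-0.8, 0, 0.4], [-0.8, 0, 0], [-0.7, 0, 0], [0, 0.3, 0], [0, 0.6, 0], [0, 0.8, 0], [0, 0.8, 0], [0, 0.8, 0]], "turn": [0, 0, 0, 0, 0.4, 0.8, 0.8, 0.8, 0.8, 0.8, 0.8, 0.8], "newtons": 25}}

```text
time: 12.6
ee_pos: [0.5933, 0.0627, 0.1593]
eef_rot: [0.917, 0.399, 0.0, 0.001]
ft_force: [-0.1, 0.2, -1.4]
width: 0.0291
grip_force: 25.0
```

Emit:
{"method": "step_arm", "body": {"delta_pos": [[0, 0.8, 0], [0, 0.8, 0], [0, 0.8, 0], [0, 0.8, 0], [0, 0.8, 0], [0, 0.8, 0], [0.1, 0.8, 0], [0.2, 0.8, 0], [0.3, 0.6, 0], [0.3, 0.4, 0], [0.25, 0.2, 0], [0, 0, 0]], "turn": [0.8, 0.8, 0.8, 0.8, 0.8, 0.8, 0.6, 0.4, 0, 0, 0, 0]}}

```text
time: 13.8
ee_pos: [0.6231, 0.2525, 0.1587]
eef_rot: [0.727, 0.687, 0.0, 0.0]
ft_force: [-0.5, -0.1, -2.9]
width: 0.0289
grip_force: 25.0
```

```bash
python3 - <<'E'
from h import *
st(); c=snap('scene','pics/s3.png')
cv2.imwrite('pics/s3b.png',cv2.resize(cv2.imread('pics/s3.png')[170:384,220:480],(720,592)))
E
```

```text
t 13.8 p [0.6231 0.2525 0.1587] yang 176.73 F [-0.52 -0.07 -2.93] w 0.0289 g 25.0 j [ 0.08  0.59 -0.78  1.37  0.42  1.34 -0.77]
```

View pics/s3b.png

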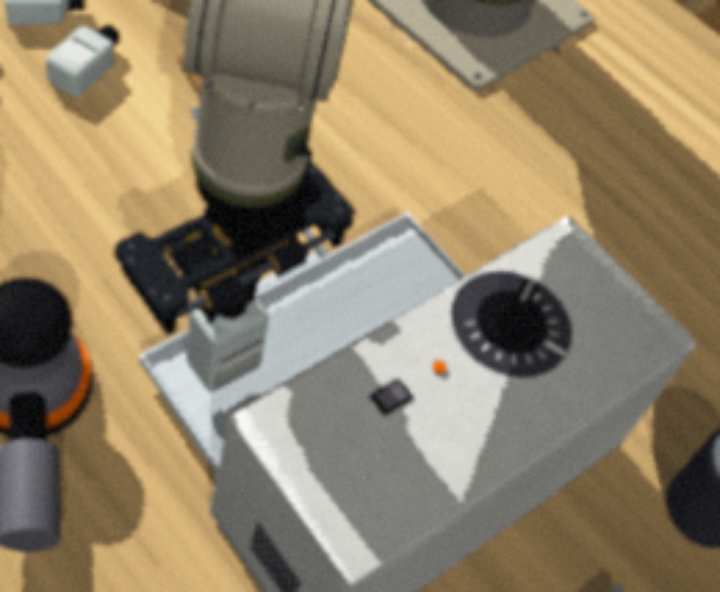

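The bottle hangs upright over the far end of the tray at crop (230,345). I'll lower and release it.

Emit:
{"method": "step_arm", "body": {"delta_pos": [[0.06, 0.17, -0.4], [0, 0, -0.4], [0, 0, -0.3], [0, 0, -0.2], [0, 0, -0.1], [0, 0, -0.1], [0, 0, 0], [0, 0, 0]], "turn": [0, 0, 0, 0, 0, 0, 0, 0]}}

```text
time: 14.65
ee_pos: [0.6247, 0.2573, 0.1215]
eef_rot: [0.727, 0.687, 0.001, -0.0]
ft_force: [-2.3, 1.3, 4.4]
width: 0.0291
grip_force: 25.0
```

```bash
python3 -c "
from h import *
st()"
```

```text
t 14.65 p [0.6247 0.2573 0.1215] yang 176.73 F [-2.26  1.3   4.4 ] w 0.0291 g 25.0 j [ 0.06  0.63 -0.77  1.4   0.44  1.28 -0.79]
```

Emit:
{"method": "step_arm", "body": {"delta_pos": [[0, 0, 0], [0, 0, 0], [0, 0, 0], [0, 0, 0.4], [0, 0, 0.8], [0, 0, 1], [0, 0, 1], [0, 0, 0.8], [0, -0.5, 0], [0, -1, 0], [0, -1, 0], [0, -1, 0]], "turn": [0, 0, 0, 0, 0, 0, 0, 0, 0, 0, 0, 0], "grip": 0.45}}

```text
time: 15.85
ee_pos: [0.6244, 0.1673, 0.22]
eef_rot: [0.727, 0.686, -0.0, -0.0]
ft_force: [0.2, -0.7, -0.7]
width: 0.048
grip_force: 0.0
```

Emit:
{"method": "step_arm", "body": {"delta_pos": [[-0.2, -1, 0], [-0.2, -1, 0], [-0.2, -1, 0], [-0.2, -1, 0], [-0.2, -1, 0], [-0.2, -1, 0], [-0.2, -1, 0], [-0.17, -1, 0], [0, -1, 0], [0, -1, 0], [0, -1, 0], [0, -1, 0]], "turn": [-0.85, -0.85, -0.85, -0.85, -0.85, -0.85, -0.85, -0.85, -0.85, -0.85, -0.85, -0.85]}}

```text
time: 17.05
ee_pos: [0.5846, -0.1326, 0.2202]
eef_rot: [0.99, 0.142, -0.0, 0.0]
ft_force: [-0.2, -0.6, 0.3]
width: 0.0477
grip_force: 0.0
```

```bash
python3 - <<'E'
from h import *
st(); c=snap('top','pics/top4.png'); bottles(c)
W=cloud(c); m=(W[...,2]>.1)&(W[...,2]<.16)&(W[...,0]>.34)&(W[...,0]<.68)&(W[...,1]>.2)&(W[...,1]<.33)
P=W[m]; print(m.sum(),P.mean(0),P.min(0),P.max(0))
E
```

```text
t 17.05 p [ 0.5846 -0.1326  0.2202] yang 106.3 F [-0.23 -0.63  0.31] w 0.0477 g 0.0 j [ 0.57  0.32 -0.52  1.51  0.16  1.35 -1.26]
px [330. 212.] n 249 rect c [ 0.4883 -0.2999] size [0.0472 0.0749] ang 82.5 z 0.0438
281 [0.61842703 0.26147435 0.12597075] [0.59138731 0.24186056 0.10187597] [0.65046191 0.28957711 0.15200001]
```

```bash
python3 - <<'E'
from h import *
c=snap('wrist','pics/w5.png'); bottles(c)
print(np.linalg.inv(c['view'])[:3,3])
E
```

```text
px [359. 142.] n 3506 rect c [ 0.647  -0.2507] size [0.0956 0.0587] ang 16.0 z 0.0454
px [ 34. 125.] n 252 rect c [0.5624 0.1511] size [0.0583 0.0077] ang 86.9 z 0.0368
px [492. 200.] n 537 rect c [ 0.6301 -0.4565] size [0.0222 0.0628] ang 80.3 z 0.0449
px [ 23. 207.] n 212 rect c [0.4438 0.1628] size [0.0674 0.0068] ang 88.1 z 0.0366
px [268. 229.] n 1812 rect c [ 0.504  -0.1742] size [0.0725 0.0519] ang 17.9 z 0.0431
[ 0.66561713 -0.11590576  0.38145023]
```

Emit:
{"method": "step_arm", "body": {"delta_pos": [[0.08, -1, 0], [0, -1, 0], [0, -1, 0], [0, -1, -0.5], [0, -1, -1], [0, -0.42, -1], [0, 0, -1], [0, 0, -1], [0, 0, -1], [0, 0, -1], [0, 0, -1], [0, 0, -1]], "turn": [0, 0, 0, 0, 0, 0, 0, 0, 0, 0, 0, 0], "newtons": 10}}

```text
time: 18.35
ee_pos: [0.5868, -0.2662, 0.0068]
eef_rot: [0.989, 0.145, -0.0, -0.0]
ft_force: [0.1, -0.3, -0.4]
width: 0.0479
grip_force: 0.0
```

Emit:
{"method": "step_arm", "body": {"delta_pos": [[0, 0, -0.06], [0, 0, 0]], "turn": [0, 0]}}

```text
time: 18.55
ee_pos: [0.587, -0.2661, 0.0065]
eef_rot: [0.99, 0.144, -0.0, -0.0]
ft_force: [0.9, -0.2, 0.5]
width: 0.0481
grip_force: 0.0
```

Emit:
{"method": "step_arm", "body": {"delta_pos": [[0, 0, 0], [0, 0, 0], [0, 0, 0], [0, 0, 0], [0, 0, 0], [0, 0, 0]], "turn": [0, 0, 0, 0, 0, 0], "grip": 1}}

```text
time: 19.15
ee_pos: [0.5879, -0.2667, 0.0076]
eef_rot: [0.99, 0.144, 0.001, 0.001]
ft_force: [-2.1, 0.5, 6.9]
width: 0.0301
grip_force: 10.0
```

Now the arc along (0.96, 0.28).

Emit:
{"method": "step_arm", "body": {"delta_pos": [[0.17, 0.05, 0.61], [0.25, 0.07, 0.58], [0.33, 0.1, 0.54], [0.39, 0.11, 0.48], [0.46, 0.13, 0.42], [0.51, 0.15, 0.35], [0.56, 0.16, 0.27], [0.59, 0.17, 0.18], [0.61, 0.18, 0.09], [0.61, 0.18, 0], [0.6, 0.18, 0], [0, 0, 0]], "turn": [0, 0, 0, 0, 0, 0, 0, 0, 0, 0, 0, 0]}}

```text
time: 20.35
ee_pos: [0.7166, -0.227, 0.0955]
eef_rot: [0.989, 0.145, 0.001, -0.0]
ft_force: [1.2, 1.1, 1.6]
width: 0.0296
grip_force: 10.0
```

```bash
python3 - <<'E'
from h import *
st(); c=snap('scene','pics/s6.png')
cv2.imwrite('pics/s6b.png',cv2.resize(cv2.imread('pics/s6.png')[90:300,130:380],(714,600)))
E
```

```text
t 20.35 p [ 0.7166 -0.227   0.0955] yang 106.72 F [1.19 1.07 1.58] w 0.0296 g 10.0 j [ 0.5   0.73 -0.42  1.19  0.28  1.28 -1.19]
```

Emit:
{"method": "step_arm", "body": {"delta_pos": [[0, 0, -0.1], [0, 0, 0], [-0.2, 0, 0.4], [-0.6, 0, 0.7], [-0.9, 0, 0.8], [-1, 0, 0.6], [-1, 0.2, 0.2], [-1, 0.5, 0], [-1, 0.8, 0], [-0.8, 0.9, 0], [-0.38, 0.9, 0], [0, 0.9, 0]], "turn": [0, 0, 0, 0, 0, 0, 0, 0, 0, 0.3, 0.7, 0.7], "newtons": 25}}

```text
time: 21.6
ee_pos: [0.5399, -0.1248, 0.1599]
eef_rot: [0.97, 0.245, -0.001, 0.001]
ft_force: [1.4, -0.2, -2.5]
width: 0.029
grip_force: 25.0
```

Emit:
{"method": "step_arm", "body": {"delta_pos": [[0, 0.9, 0], [0, 0.9, 0], [0, 0.9, 0], [0, 0.9, 0], [0, 0.9, 0], [0, 0.9, 0], [0, 0.9, 0], [0, 0.9, 0], [0, 0.9, 0], [0, 0.9, 0], [0, 0.9, 0], [0, 0.9, 0]], "turn": [0.75, 0.75, 0.75, 0.75, 0.75, 0.75, 0.75, 0.75, 0.75, 0.75, 0.7, 0.3]}}

```text
time: 22.8
ee_pos: [0.5417, 0.1451, 0.1596]
eef_rot: [0.726, 0.687, -0.001, 0.001]
ft_force: [0.3, -0.2, -2.4]
width: 0.0291
grip_force: 25.0
```

Emit:
{"method": "step_arm", "body": {"delta_pos": [[0, 0.9, 0], [0, 0.9, 0], [0, 0.7, 0], [0, 0.4, 0], [0, 0.2, 0], [0, 0, 0]], "turn": [0, 0, 0, 0, 0, 0]}}

```text
time: 23.4
ee_pos: [0.5422, 0.2228, 0.1596]
eef_rot: [0.727, 0.687, -0.0, 0.0]
ft_force: [0.0, 0.4, -1.8]
width: 0.029
grip_force: 25.0
```

```bash
python3 - <<'E'
from h import *
st(); c=snap('scene','pics/s7.png')
cv2.imwrite('pics/s7b.png',cv2.resize(cv2.imread('pics/s7.png')[170:384,220:480],(720,592)))
E
```

```text
t 23.4 p [0.5422 0.2228 0.1596] yang 176.72 F [ 0.04  0.38 -1.84] w 0.029 g 25.0 j [ 0.2   0.41 -0.84  1.62  0.32  1.26 -0.75]
```

View pics/s7b.png

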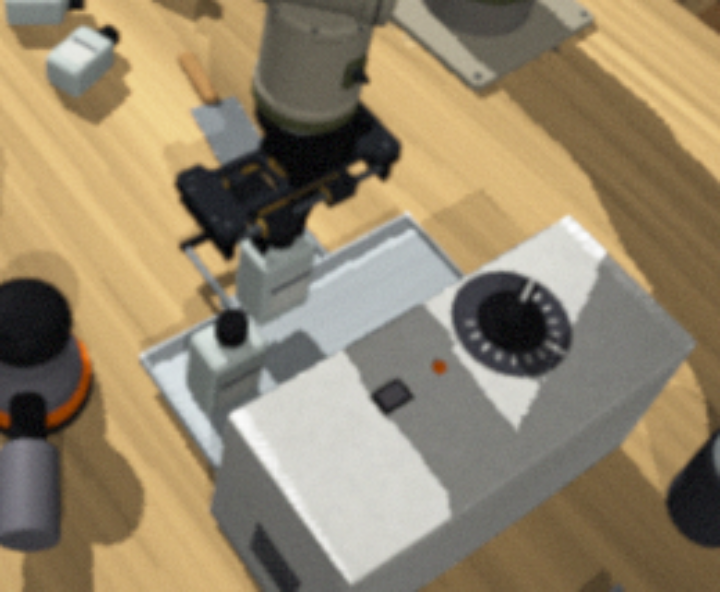

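Bottle 1 stands at crop (230,370) and bottle 2 hangs upright beside it at (275,275). I'll move it in and lower it.

Emit:
{"method": "step_arm", "body": {"delta_pos": [[0.1, 0.5, 0], [0, 0.6, 0], [0, 0.4, 0], [0, 0.03, -0.4], [0, 0, -0.4], [0, 0, -0.3], [0, 0, -0.2], [0, 0, -0.1], [0, 0, -0.1], [0, 0, -0.05], [0, 0, 0], [0, 0, 0]], "turn": [0, 0, 0, 0, 0, 0, 0, 0, 0, 0, 0, 0]}}

```text
time: 24.65
ee_pos: [0.5453, 0.2628, 0.1229]
eef_rot: [0.727, 0.687, 0.002, 0.0]
ft_force: [-3.8, 1.6, 9.8]
width: 0.0291
grip_force: 25.0
```

Emit:
{"method": "step_arm", "body": {"delta_pos": [[0, 0, 0.1], [0, 0, 0], [0, 0, 0], [0, 0, 0.4], [0, 0, 0.8], [0, 0, 1], [0, 0, 1], [0, 0, 0.8], [0, -0.5, 0], [0, -1, 0], [0, -1, 0], [0, -1, 0]], "turn": [0, 0, 0, 0, 0, 0, 0, 0, 0, 0, 0, 0], "grip": 0.45}}

```text
time: 25.85
ee_pos: [0.5446, 0.1722, 0.2229]
eef_rot: [0.727, 0.686, -0.0, -0.0]
ft_force: [0.6, -0.0, 0.7]
width: 0.0479
grip_force: 0.0
```

Emit:
{"method": "step_arm", "body": {"delta_pos": [[-0.3, -1, 0], [-0.3, -1, 0], [-0.3, -1, 0], [-0.3, -1, 0], [-0.3, -1, 0], [-0.3, -1, 0], [-0.3, -1, 0], [-0.3, -1, 0], [-0.3, -1, 0], [-0.3, -1, 0], [-0.3, -1, 0], [-0.3, -0.8, 0]], "turn": [-0.85, -0.85, -0.85, -0.85, -0.85, -0.85, -0.85, -0.85, -0.85, -0.85, -0.85, -0.75]}}

```text
time: 27.05
ee_pos: [0.4538, -0.1231, 0.223]
eef_rot: [0.989, 0.147, -0.0, 0.0]
ft_force: [0.1, -0.1, 0.2]
width: 0.0481
grip_force: 0.0
```

```bash
python3 - <<'E'
from h import *
st(); c=snap('wrist','pics/w8.png'); bottles(c)
c=snap('top','pics/top8.png'); bottles(c)
W=cloud(c); m=(W[...,2]>.12)&(W[...,2]<.16)&(W[...,0]>.34)&(W[...,0]<.68)&(W[...,1]>.2)&(W[...,1]<.33)
n,l,s,ce=cv2.connectedComponentsWithStats(m.astype(np.uint8))
for i in range(1,n):
  P=W[l==i]; print(s[i,4],P.mean(0),P.max(0))
E
```

```text
t 27.05 p [ 0.4538 -0.1231  0.223 ] yang 106.93 F [ 0.12 -0.07  0.18] w 0.0481 g 0.0 j [ 0.72  0.02 -0.55  1.83  0.01  1.3  -1.11]
px [36. 15.] n 644 rect c [0.554  0.1761] size [0.0458 0.1005] ang 30.1 z 0.037
px [  1. 112.] n 183 rect c [0.4257 0.212 ] size [0.0048 0.0847] ang 87.6 z 0.0371
px [ 46. 114.] n 210 rect c [0.4422 0.1531] size [0.0491 0.0076] ang 87.2 z 0.0368
px [309. 142.] n 2342 rect c [ 0.5024 -0.1748] size [0.0741 0.0517] ang 18.7 z 0.0433
px [392. 178.] n 2102 rect c [ 0.4919 -0.2937] size [0.0513 0.0754] ang 56.9 z 0.0433
px [330. 212.] n 254 rect c [ 0.4903 -0.295 ] size [0.0522 0.0716] ang 56.5 z 0.0438
2 [0.64501814 0.27292415 0.12317234] [0.64520205 0.27430256 0.12405131]
155 [0.61852296 0.26277515 0.1349353 ] [0.64878126 0.28685201 0.15154664]
1 [0.60314497 0.24436622 0.12024168] [0.60314497 0.24436622 0.12024168]
1 [0.59339232 0.24726186 0.12009016] [0.59339232 0.24726186 0.12009016]
161 [0.54127408 0.26823254 0.13395686] [0.56742817 0.29076609 0.15336909]
1 [0.55769821 0.24898761 0.1205399 ] [0.55769821 0.24898761 0.1205399 ]
1 [0.51555265 0.27562022 0.12297108] [0.51555265 0.27562022 0.12297108]
```

Emit:
{"method": "step_arm", "body": {"delta_pos": [[-0.07, -0.9, 0], [0, -0.9, 0], [0, -0.9, -0.68], [0, 0, -1], [0, 0, -1], [0, 0, -1], [0, 0, -1], [0, 0, -1], [0, 0, -1], [0, 0, -1], [0, 0, -1], [0, 0, 0]], "turn": [0.16, 0, 0, 0, 0, 0, 0, 0, 0, 0, 0, 0], "newtons": 10}}

```text
time: 28.35
ee_pos: [0.4508, -0.1872, 0.0035]
eef_rot: [0.987, 0.16, -0.002, -0.002]
ft_force: [-1.2, 0.6, 0.2]
width: 0.048
grip_force: 0.0
```

Emit:
{"method": "step_arm", "body": {"delta_pos": [[0, 0, 0], [0, 0, 0], [0, 0, 0], [0, 0, 0], [0, 0, 0], [0, 0, 0]], "turn": [0, 0, 0, 0, 0, 0], "grip": 1}}

```text
time: 28.95
ee_pos: [0.4539, -0.189, 0.0074]
eef_rot: [0.987, 0.16, 0.001, 0.001]
ft_force: [-1.1, 0.4, 7.8]
width: 0.0277
grip_force: 10.0
```

Emit:
{"method": "step_arm", "body": {"delta_pos": [[0.15, 0.05, 0.5], [0.22, 0.07, 0.47], [0.29, 0.09, 0.43], [0.33, 0.11, 0.39], [0.38, 0.12, 0.33], [0.43, 0.14, 0.27], [0.46, 0.15, 0.2], [0.49, 0.16, 0.13], [0.49, 0.16, 0.06], [0.49, 0.16, 0], [0.49, 0.16, -0.09], [0, 0, 0]], "turn": [0, 0, 0, 0, 0, 0, 0, 0, 0, 0, 0, 0]}}

```text
time: 30.15
ee_pos: [0.56, -0.153, 0.0728]
eef_rot: [0.987, 0.16, 0.0, -0.001]
ft_force: [0.6, 0.0, -1.8]
width: 0.0272
grip_force: 12.2
```

```bash
python3 - <<'E'
from h import *
st(); c=snap('scene','pics/s9.png')
E
```

```text
t 30.15 p [ 0.56   -0.153   0.0728] yang 108.46 F [ 0.6   0.01 -1.83] w 0.0272 g 12.2 j [ 0.59  0.41 -0.49  1.73  0.21  1.06 -1.22]
```

Emit:
{"method": "step_arm", "body": {"delta_pos": [[0, 0, -0.1], [0, 0, -0.1], [0, 0, 0], [0, 0, 0]], "turn": [0, 0, 0, 0]}}

```text
time: 30.6
ee_pos: [0.5583, -0.1546, 0.0685]
eef_rot: [0.987, 0.159, -0.0, 0.0]
ft_force: [-0.0, 0.6, -2.0]
width: 0.0279
grip_force: 12.1
```

```bash
python3 - <<'E'
from h import *
st(); c=snap('scene','pics/s9.png')
cv2.imwrite('pics/s9b.png',cv2.resize(cv2.imread('pics/s9.png')[90:300,130:380],(714,600)))
E
```

```text
t 30.6 p [ 0.5583 -0.1546  0.0685] yang 108.34 F [-0.03  0.64 -1.97] w 0.0279 g 12.1 j [ 0.59  0.41 -0.49  1.73  0.22  1.05 -1.22]
```

View pics/s9b.png

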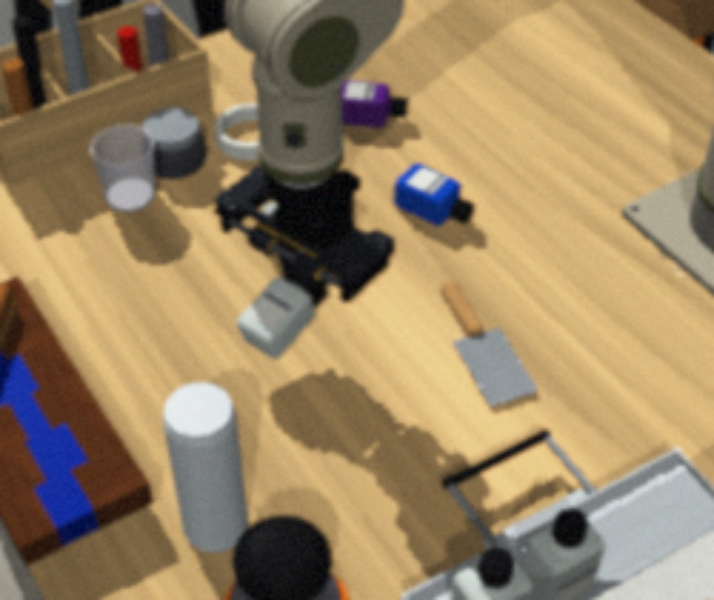

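The hardener is still roughly horizontal in the grip at crop (275,315), because the base slid. I'll lift slightly and slacken the grip so it swings down.

Emit:
{"method": "step_arm", "body": {"delta_pos": [[0, 0, 0.4], [0, 0, 0.3], [0, 0, 0], [0, 0, 0]], "turn": [0, 0, 0, 0]}}

```text
time: 31.05
ee_pos: [0.5589, -0.1545, 0.0866]
eef_rot: [0.987, 0.16, 0.0, 0.0]
ft_force: [-0.7, -0.2, -2.1]
width: 0.028
grip_force: 12.2
```

Emit:
{"method": "step_arm", "body": {"delta_pos": [[0, 0, 0], [0, 0, 0], [0, 0, 0], [0, 0, 0], [0, 0, 0], [0, 0, 0]], "turn": [0, 0, 0, 0, 0, 0], "newtons": 4}}

```text
time: 31.65
ee_pos: [0.5587, -0.1543, 0.0861]
eef_rot: [0.987, 0.16, 0.0, -0.0]
ft_force: [0.7, 0.2, -3.0]
width: 0.0279
grip_force: 4.0
```

```bash
python3 - <<'E'
from h import *
st(); c=snap('scene','pics/s10.png')
W=cloud(c); im=np.array(c['image']).astype(int)
m=(W[...,2]>.004)&(W[...,2]<.13)&(abs(W[...,0]-.6)<.12)&(abs(W[...,1]+.15)<.1)&(im.min(-1)>90)&(im.max(-1)-im.min(-1)<40)
P=W[m]; print(m.sum(),np.percentile(P,[2,50,98],axis=0).round(3))
cv2.imwrite('pics/s10b.png',cv2.resize(cv2.imread('pics/s10.png')[160:240,180:280],(500,400)))
E
```

```text
t 31.65 p [ 0.5587 -0.1543  0.0861] yang 108.37 F [ 0.65  0.2  -2.97] w 0.0279 g 4.0 j [ 0.6   0.39 -0.49  1.72  0.21  1.08 -1.21]
352 [[ 0.544 -0.168  0.012]
 [ 0.58  -0.135  0.055]
 [ 0.594 -0.121  0.082]]
```

View pics/s10b.png

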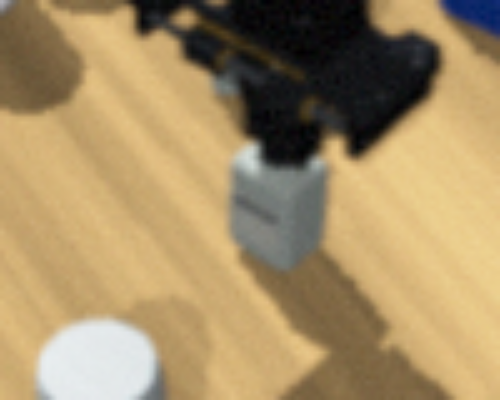

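It has swung down almost upright. I'll press it onto the bench to square it, then tighten.

Emit:
{"method": "step_arm", "body": {"delta_pos": [[0, 0, -0.3], [0, 0, -0.2], [0, 0, -0.1], [0, 0, -0.1], [0, 0, 0]], "turn": [0, 0, 0, 0, 0]}}

```text
time: 32.2
ee_pos: [0.565, -0.1526, 0.0744]
eef_rot: [0.987, 0.16, 0.007, 0.001]
ft_force: [3.0, 6.6, 33.5]
width: 0.0276
grip_force: 21.3
```

```bash
python3 -c "
from h import *
st()"
```

```text
t 32.2 p [ 0.565  -0.1526  0.0744] yang 108.47 F [ 2.97  6.6  33.54] w 0.0276 g 21.3 j [ 0.59  0.41 -0.49  1.73  0.22  1.05 -1.22]
```

Emit:
{"method": "step_arm", "body": {"delta_pos": [[0, 0, 0.17], [0, 0, 0]], "turn": [0, 0]}}

```text
time: 32.4
ee_pos: [0.5611, -0.1541, 0.075]
eef_rot: [0.987, 0.16, 0.003, 0.001]
ft_force: [1.6, 3.1, 13.7]
width: 0.0276
grip_force: 8.8
```

```bash
python3 - <<'E'
from h import *
st(); c=snap('scene','pics/s11.png')
cv2.imwrite('pics/s11b.png',cv2.resize(cv2.imread('pics/s11.png')[160:240,180:280],(500,400)))
E
```

```text
t 32.4 p [ 0.5611 -0.1541  0.075 ] yang 108.4 F [ 1.59  3.15 13.67] w 0.0276 g 8.8 j [ 0.59  0.41 -0.49  1.73  0.21  1.06 -1.22]
```

View pics/s11b.png

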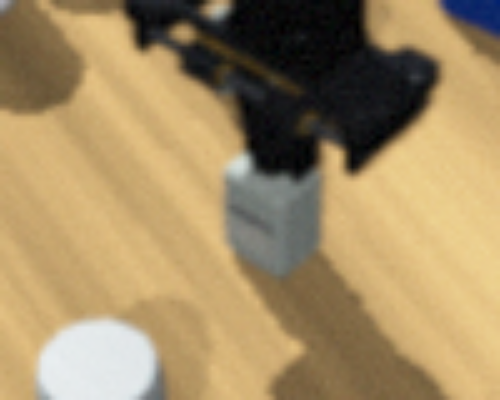

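The bottle now stands on the bench, with the fingertips resting on its shoulder. I'll tighten, lift and carry it to slot 3.

Emit:
{"method": "step_arm", "body": {"delta_pos": [[0, 0, 0.08], [0, 0, 0], [-0.1, 0, 0.4], [-0.3, 0, 0.6], [-0.5, 0, 0.7], [-0.5, 0, 0.5], [-0.5, 0.3, 0.2], [-0.5, 0.6, 0], [-0.5, 0.8, 0], [-0.5, 0.9, 0], [-0.45, 0.9, 0], [0, 0.9, 0]], "turn": [0, 0, 0, 0, 0, 0, 0.3, 0.7, 0.8, 0.8, 0.8, 0.8], "newtons": 20}}

```text
time: 33.65
ee_pos: [0.4602, -0.044, 0.1344]
eef_rot: [0.916, 0.402, -0.001, 0.0]
ft_force: [0.5, -0.1, -0.8]
width: 0.027
grip_force: 21.4
```

Emit:
{"method": "step_arm", "body": {"delta_pos": [[0, 0.9, 0], [0, 0.9, 0], [0, 0.9, 0], [0, 0.9, 0], [0, 0.9, 0], [0, 0.9, 0], [0, 0.9, 0], [0, 0.9, 0], [0, 0.9, 0], [0, 0.9, 0], [0, 0.9, 0], [0, 0.9, 0]], "turn": [0.8, 0.8, 0.8, 0.8, 0.8, 0.8, 0.75, 0.2, 0, 0, 0, 0]}}

```text
time: 34.85
ee_pos: [0.4618, 0.2257, 0.1345]
eef_rot: [0.727, 0.687, -0.001, 0.0]
ft_force: [0.2, -0.5, -2.3]
width: 0.027
grip_force: 21.4
```

Emit:
{"method": "step_arm", "body": {"delta_pos": [[0, 0.7, 0], [0, 0.5, 0], [0, 0.3, 0], [0, 0.1, 0], [0, 0, 0]], "turn": [0, 0, 0, 0, 0]}}

```text
time: 35.35
ee_pos: [0.4624, 0.2652, 0.1347]
eef_rot: [0.727, 0.687, -0.0, 0.0]
ft_force: [0.1, -0.7, -2.8]
width: 0.027
grip_force: 21.4
```

```bash
python3 - <<'E'
from h import *
st(); c=snap('scene','pics/s12.png')
cv2.imwrite('pics/s12b.png',cv2.resize(cv2.imread('pics/s12.png')[190:340,240:420],(720,600)))
E
```

```text
t 35.35 p [0.4624 0.2652 0.1347] yang 176.77 F [ 0.13 -0.71 -2.84] w 0.027 g 21.4 j [ 0.16  0.32 -0.89  1.78  0.27  1.17 -0.87]
```

View pics/s12b.png

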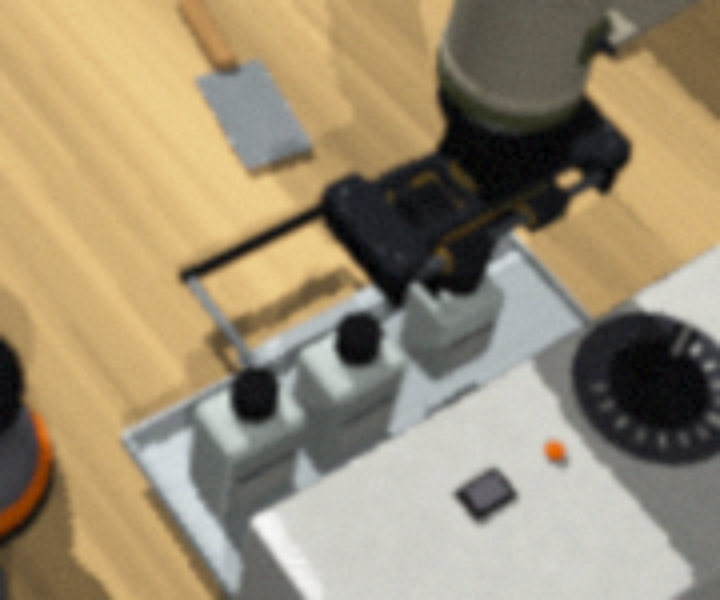

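The first two bottles stand at crop (250,450) and (350,395), and the hardener hangs upright at (450,330). I'll lower it.

Emit:
{"method": "step_arm", "body": {"delta_pos": [[0.08, 0, -0.4], [0, 0, -0.4], [0, 0, -0.2], [0, 0, -0.12], [0, 0, -0.08], [0, 0, 0], [0, 0, 0]], "turn": [0, 0, 0, 0, 0, 0, 0]}}

```text
time: 36.1
ee_pos: [0.4645, 0.2658, 0.105]
eef_rot: [0.727, 0.687, 0.0, 0.0]
ft_force: [-0.0, 0.1, -3.1]
width: 0.0269
grip_force: 21.4
```

```bash
python3 -c "
from h import *
st()"
```

```text
t 36.1 p [0.4645 0.2658 0.105 ] yang 176.79 F [-0.01  0.09 -3.07] w 0.0269 g 21.4 j [ 0.14  0.36 -0.87  1.8   0.31  1.12 -0.89]
```

Emit:
{"method": "step_arm", "body": {"delta_pos": [[0, 0, -0.06], [0, 0, -0.06], [0, 0, 0]], "turn": [0, 0, 0]}}

```text
time: 36.4
ee_pos: [0.4647, 0.2667, 0.1028]
eef_rot: [0.727, 0.687, 0.001, 0.0]
ft_force: [-1.7, -0.4, 5.9]
width: 0.0271
grip_force: 22.9
```

```bash
python3 -c "
from h import *
st()"
```

```text
t 36.4 p [0.4647 0.2667 0.1028] yang 176.81 F [-1.7  -0.36  5.93] w 0.0271 g 22.9 j [ 0.14  0.36 -0.87  1.81  0.31  1.11 -0.89]
```

Emit:
{"method": "step_arm", "body": {"delta_pos": [[0, 0, 0.1], [0, 0, 0], [0, 0, 0], [0, 0, 0.3], [0, 0, 0.7], [0, 0, 1], [0, 0, 1], [0, 0, 1], [0, -0.5, 0], [0, -1, 0], [0, -1, 0], [0, -1, 0]], "turn": [0, 0, 0, 0, 0, 0, 0, 0, 0, 0, 0, 0], "grip": 0.45}}

```text
time: 37.6
ee_pos: [0.4641, 0.1767, 0.2041]
eef_rot: [0.727, 0.687, -0.0, 0.0]
ft_force: [0.1, -0.2, -0.0]
width: 0.0479
grip_force: 0.0
```

Emit:
{"method": "step_arm", "body": {"delta_pos": [[0, -1, 0], [0, -1, 0], [0, -1, 0], [0, -1, 0], [0, -1, 0], [0, -1, 0], [0, -1, 0], [0, -1, 0], [-0.2, -1, 0], [-0.2, -1, 0], [-0.2, -1, 0], [-0.1, -1, 0]], "turn": [0.75, 0.75, 0.75, 0.75, 0.75, 0.75, 0.75, 0.75, 0.75, 0.75, 0.75, 0.5]}}

```text
time: 38.8
ee_pos: [0.446, -0.1232, 0.2042]
eef_rot: [0.283, 0.959, -0.0, -0.0]
ft_force: [-0.7, -0.4, 1.0]
width: 0.0479
grip_force: 0.0
```

Emit:
{"method": "step_arm", "body": {"delta_pos": [[0, -0.7, 0], [0, -0.5, 0], [0, 0, 0]], "turn": [0, 0, 0]}}

```text
time: 39.1
ee_pos: [0.4464, -0.1533, 0.204]
eef_rot: [0.286, 0.958, 0.0, -0.0]
ft_force: [0.0, 0.3, -0.5]
width: 0.048
grip_force: 0.0
```

```bash
python3 - <<'E'
from h import *
st(); c=snap('wrist','pics/w13.png'); bottles(c)
c=snap('top','pics/top13.png'); bottles(c)
W=cloud(c); m=(W[...,2]>.11)&(W[...,2]<.16)&(W[...,0]>.34)&(W[...,0]<.68)&(W[...,1]>.2)&(W[...,1]<.33)
n,l,s,ce=cv2.connectedComponentsWithStats(m.astype(np.uint8))
for i in range(1,n):
  P=W[l==i]
  if s[i,4]>20: print(s[i,4],P.mean(0),P.max(0))
E
```

```text
t 39.1 p [ 0.4464 -0.1533  0.204 ] yang 56.79 F [ 0.04  0.29 -0.51] w 0.048 g 0.0 j [ 0.83  0.04 -0.6   1.85  0.02  1.26  1.21]
px [492.  21.] n 178 rect c [0.4428 0.1533] size [0.0478 0.0051] ang 87.3 z 0.0372
px [123. 132.] n 959 rect c [ 0.318  -0.2609] size [0.0364 0.0376] ang 21.8 z 0.044
px [  4. 202.] n 215 rect c [ 0.2957 -0.4515] size [0.0135 0.0394] ang 40.7 z 0.044
px [187. 237.] n 486 rect c [ 0.4688 -0.2801] size [0.0418 0.0349] ang 86.3 z 0.0429
262 [0.61919073 0.2622386  0.12752353] [0.65047782 0.28887185 0.15330835]
270 [0.54082012 0.2667021  0.12691661] [0.5719622  0.29497355 0.1526941 ]
63 [0.46284104 0.27619795 0.12684562] [0.47417586 0.29154815 0.13217247]
```

```bash
python3 - <<'E'
from h import *
c=snap('scene','pics/s13.png'); bottles(c)
c0=load('pics/scene0.png'); print(); bottles(c0)
W=cloud(load('pics/w13.png')); im=np.array(load('pics/w13.png')['image']).astype(int)
m=(W[...,2]>.037)&(W[...,2]<.05)&(abs(W[...,0]-.48)<.09)&(abs(W[...,1]+.29)<.09); P=W[m]; print(m.sum(),P.min(0),P.max(0))
c=load('pics/w13.png'); cv2.imwrite('pics/w13b.png',cv2.resize(cv2.imread('pics/w13.png'),(512,384)))
E
```

```text
px [232. 166.] n 229 rect c [ 0.4938 -0.2942] size [0.057  0.0698] ang 58.2 z 0.0438

px [232. 166.] n 233 rect c [ 0.4927 -0.2959] size [0.057  0.0697] ang 58.4 z 0.0438
px [197. 192.] n 364 rect c [ 0.6511 -0.2488] size [0.0935 0.0594] ang 15.9 z 0.0462
px [248. 188.] n 240 rect c [ 0.5014 -0.1745] size [0.0793 0.0519] ang 19.7 z 0.0442
px [239. 235.] n 489 rect c [ 0.629 -0.024] size [0.0942 0.059 ] ang 6.5 z 0.0459
442 [ 0.45046482 -0.30408822  0.03705277] [ 0.48779181 -0.25930749  0.04604076]
```

View pics/w13b.png

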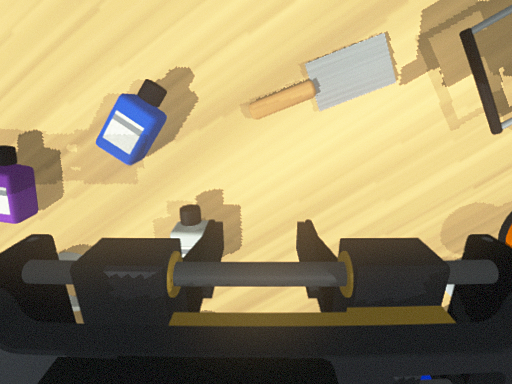

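The view shows bottle D's cap at (191,215), near the left finger and unmoved; the look-alikes are clear. I'll grip slightly nearer the cap top, with a light force so it can swing.

Emit:
{"method": "step_arm", "body": {"delta_pos": [[-0.18, -0.9, 0], [0, -0.9, 0], [0, -0.9, 0], [0, -0.9, 0], [0, -0.78, -0.9], [0, 0, -1], [0, 0, -1], [0, 0, -1], [0, 0, -1], [0, 0, -1], [0, 0, -1], [0, 0, -1]], "turn": [0, 0, 0, 0, 0, 0, 0, 0, 0, 0, 0, 0], "newtons": 5}}

```text
time: 40.45
ee_pos: [0.443, -0.2601, 0.0061]
eef_rot: [0.284, 0.959, 0.0, 0.0]
ft_force: [-0.2, 0.1, -0.3]
width: 0.0481
grip_force: 0.0
```

Emit:
{"method": "step_arm", "body": {"delta_pos": [[0, 0, 0], [0, 0, 0], [0, 0, 0], [0, 0, 0], [0, 0, 0], [0, 0, 0], [0, 0, 0]], "turn": [0, 0, 0, 0, 0, 0, 0], "grip": 1}}

```text
time: 41.15
ee_pos: [0.443, -0.2615, 0.0077]
eef_rot: [0.284, 0.959, -0.0, 0.001]
ft_force: [-1.1, 1.1, 5.7]
width: 0.0273
grip_force: 5.0
```

Emit:
{"method": "step_arm", "body": {"delta_pos": [[0.13, -0.08, 0.53], [0.2, -0.13, 0.5], [0.26, -0.17, 0.46], [0.32, -0.2, 0.41], [0.36, -0.23, 0.36], [0.4, -0.26, 0.3], [0.43, -0.28, 0.25], [0.45, -0.29, 0.2], [0.46, -0.3, 0.15], [0.46, -0.3, 0.1], [0.46, -0.3, 0.1], [0, 0, 0]], "turn": [0, 0, 0, 0, 0, 0, 0, 0, 0, 0, 0, 0]}}

```text
time: 42.35
ee_pos: [0.5422, -0.326, 0.0919]
eef_rot: [0.285, 0.959, 0.0, 0.001]
ft_force: [0.1, 0.7, -1.9]
width: 0.0277
grip_force: 5.0
```

```bash
python3 - <<'E'
from h import *
s=st(); p=s['ee_pos']; c=snap('scene','pics/s14.png')
W=cloud(c); im=np.array(c['image']).astype(int)
m=(W[...,2]>.006)&(W[...,2]<.13)&(abs(W[...,0]-p[0])<.09)&(abs(W[...,1]-p[1])<.09)&(im.min(-1)>90)&(im.max(-1)-im.min(-1)<40)
P=W[m]; print(m.sum(),np.percentile(P,[2,50,98],axis=0).round(3))
for a in np.arange(.01,.12,.01):
    q=P[abs(P[:,2]-a)<.005]
    if len(q): print(round(a,2),len(q),q.mean(0).round(3))
E
```

```text
t 42.35 p [ 0.5422 -0.326   0.0919] yang 56.91 F [ 0.13  0.71 -1.86] w 0.0277 g 5.0 j [ 0.82  0.49 -0.46  1.57  0.23  1.13  1.3 ]
234 [[ 0.55  -0.351  0.024]
 [ 0.573 -0.317  0.062]
 [ 0.593 -0.304  0.092]]
0.02 6 [ 0.575 -0.317  0.023]
0.03 27 [ 0.58  -0.321  0.03 ]
0.04 31 [ 0.58  -0.323  0.04 ]
0.05 30 [ 0.576 -0.321  0.051]
0.06 32 [ 0.574 -0.319  0.059]
0.07 35 [ 0.57  -0.318  0.07 ]
0.08 41 [ 0.566 -0.315  0.08 ]
0.09 32 [ 0.569 -0.321  0.089]
```

Emit:
{"method": "step_arm", "body": {"delta_pos": [[0, 0, -0.25], [0, 0, -0.15], [0, 0, -0.08], [0, 0, 0]], "turn": [0, 0, 0, 0]}}

```text
time: 42.8
ee_pos: [0.5408, -0.3249, 0.0793]
eef_rot: [0.284, 0.959, -0.0, 0.001]
ft_force: [0.1, -0.1, 3.0]
width: 0.0274
grip_force: 5.0
```

Emit:
{"method": "step_arm", "body": {"delta_pos": [[0, 0, -0.06], [0, 0, 0]], "turn": [0, 0]}}

```text
time: 43.0
ee_pos: [0.541, -0.3251, 0.0781]
eef_rot: [0.285, 0.959, -0.0, 0.001]
ft_force: [-0.4, -0.0, 6.8]
width: 0.0278
grip_force: 5.0
```

```bash
cat > lean.py <<'E'
from h import *
s=st(); p=s['ee_pos']; c=snap('scene')
W=cloud(c); im=np.array(c['image']).astype(int)
m=(W[...,2]>.004)&(W[...,2]<.13)&(abs(W[...,0]-p[0])<.09)&(abs(W[...,1]-p[1])<.09)&(im.min(-1)>90)&(im.max(-1)-im.min(-1)<40)
P=W[m]
for a in np.arange(.01,.12,.01):
    q=P[abs(P[:,2]-a)<.005]
    if len(q): print(round(a,2),len(q),q.mean(0).round(3))
E
python3 lean.py
```

```text
t 43.0 p [ 0.541  -0.3251  0.0781] yang 56.94 F [-0.4  -0.05  6.78] w 0.0278 g 5.0 j [ 0.82  0.5  -0.45  1.59  0.24  1.11  1.3 ]
0.01 8 [ 0.576 -0.318  0.013]
0.02 25 [ 0.577 -0.321  0.02 ]
0.03 30 [ 0.579 -0.323  0.03 ]
0.04 29 [ 0.572 -0.319  0.041]
0.05 29 [ 0.573 -0.317  0.05 ]
0.06 34 [ 0.568 -0.317  0.06 ]
0.07 37 [ 0.566 -0.314  0.07 ]
0.08 26 [ 0.568 -0.319  0.079]
```

Emit:
{"method": "step_arm", "body": {"delta_pos": [[0, 0, 0.1], [0, 0, 0], [0, 0, 0], [0, 0, 0], [0, 0, 0], [0, 0, 0]], "turn": [0, 0, 0, 0, 0, 0], "grip": 0.5}}

```text
time: 43.65
ee_pos: [0.5406, -0.3248, 0.0797]
eef_rot: [0.284, 0.959, 0.0, -0.0]
ft_force: [-0.6, 0.0, -1.2]
width: 0.0436
grip_force: 0.0
```

```bash
python3 lean.py
```

```text
t 43.65 p [ 0.5406 -0.3248  0.0797] yang 56.94 F [-0.59  0.03 -1.21] w 0.0436 g 0.0 j [ 0.82  0.5  -0.45  1.58  0.23  1.11  1.3 ]
0.01 22 [ 0.582 -0.322  0.01 ]
0.02 25 [ 0.582 -0.322  0.02 ]
0.03 26 [ 0.584 -0.323  0.03 ]
0.04 24 [ 0.581 -0.321  0.04 ]
0.05 27 [ 0.583 -0.323  0.05 ]
0.06 28 [ 0.58  -0.322  0.06 ]
0.07 53 [ 0.58  -0.328  0.071]
0.08 16 [ 0.583 -0.332  0.077]
```

```bash
cat >> lean.py <<'E'
q=P[(P[:,2]<.065)]; 
ang=np.radians(float(sys.argv[1]) if len(sys.argv)>1 else 146.9-180)
d=np.array([np.cos(ang),np.sin(ang)]); e=np.array([-d[1],d[0]])
a=q[:,:2]@d; b=q[:,:2]@e; print('max',np.percentile(a,[1,97,99]).round(4),np.percentile(b,[1,97,99]).round(4))
c_=(np.percentile(a,97)-.022)*d+(np.percentile(b,97)-.026)*e; print('centre',c_, cv2.minAreaRect(q[:,:2].astype(np.float32)))
E
python3 lean.py
```

```text
t 43.7 p [ 0.5406 -0.3248  0.0797] yang 56.94 F [-0.2  -0.82  0.24] w 0.0434 g 0.0 j [ 0.82  0.5  -0.45  1.58  0.23  1.11  1.3 ]
0.01 21 [ 0.581 -0.321  0.011]
0.02 26 [ 0.582 -0.321  0.021]
0.03 27 [ 0.584 -0.323  0.031]
0.04 22 [ 0.582 -0.322  0.04 ]
0.05 25 [ 0.581 -0.32   0.051]
0.06 28 [ 0.582 -0.322  0.06 ]
0.07 54 [ 0.581 -0.328  0.071]
0.08 18 [ 0.581 -0.334  0.077]
max [0.6438 0.6827 0.6843] [0.0427 0.0529 0.0534]
centre [ 0.56814667 -0.33830408] ((0.5828176736831665, -0.32229945063591003), (0.011549592018127441, 0.04212690517306328), 59.26637268066406)
```

Emit:
{"method": "step_arm", "body": {"delta_pos": [[0.09, 0.13, 0], [0.3, -0.2, 0], [0.4, -0.26, 0], [0.37, -0.24, -0.05], [0, 0, 0]], "turn": [0, 0, 0, 0, 0], "newtons": 20}}

```text
time: 44.25
ee_pos: [0.5707, -0.3397, 0.0782]
eef_rot: [0.285, 0.959, 0.0, 0.0]
ft_force: [-0.5, -0.0, 0.0]
width: 0.0435
grip_force: 0.0
```

Emit:
{"method": "step_arm", "body": {"delta_pos": [[0, 0, 0], [0, 0, 0], [0, 0, 0], [0, 0, 0], [0, 0, 0]], "turn": [0, 0, 0, 0, 0], "grip": 1}}

```text
time: 44.75
ee_pos: [0.5694, -0.3391, 0.0786]
eef_rot: [0.285, 0.959, 0.0, -0.0]
ft_force: [-0.9, 0.5, -1.4]
width: 0.0275
grip_force: 19.9
```

```bash
python3 lean.py
```

```text
t 44.75 p [ 0.5694 -0.3391  0.0786] yang 56.94 F [-0.91  0.45 -1.39] w 0.0275 g 19.9 j [ 0.79  0.56 -0.44  1.49  0.25  1.15  1.3 ]
0.01 18 [ 0.585 -0.322  0.011]
0.02 23 [ 0.583 -0.32   0.02 ]
0.03 24 [ 0.585 -0.321  0.031]
0.04 26 [ 0.583 -0.32   0.04 ]
0.05 24 [ 0.586 -0.321  0.05 ]
0.06 25 [ 0.584 -0.319  0.06 ]
0.07 50 [ 0.584 -0.324  0.071]
0.08 5 [ 0.583 -0.323  0.078]
max [0.6451 0.6844 0.6856] [0.0434 0.0555 0.0562]
centre [ 0.57102598 -0.33709161] ((0.5848803520202637, -0.3207741677761078), (0.013534201309084892, 0.04384046047925949), 52.10133361816406)
```

Emit:
{"method": "step_arm", "body": {"delta_pos": [[0, 0, 0.3], [0, 0, 0.6], [-0.1, 0.3, 0.7], [-0.3, 0.6, 0.6], [-0.4, 0.8, 0.3], [-0.5, 0.9, 0], [-0.5, 0.9, 0], [-0.5, 0.9, 0], [-0.5, 0.9, 0], [-0.5, 0.9, 0], [-0.5, 0.9, 0], [-0.6, 0.9, 0]], "turn": [0, 0, 0, 0, 0, 0, -0.3, -0.6, -0.7, -0.7, -0.7, -0.7]}}

```text
time: 46.0
ee_pos: [0.4596, -0.1377, 0.1427]
eef_rot: [0.49, 0.872, 0.0, 0.001]
ft_force: [-0.0, 0.3, -1.8]
width: 0.0275
grip_force: 19.9
```

Emit:
{"method": "step_arm", "body": {"delta_pos": [[0, 0.9, 0], [0, 0.9, 0], [0, 0.9, 0], [0, 0.9, 0], [-0.2, 0.9, 0], [-0.2, 0.9, 0], [-0.3, 0.9, 0], [-0.3, 0.9, 0], [-0.4, 0.9, 0], [-0.4, 0.9, 0], [-0.4, 0.9, 0], [-0.3, 0.9, 0]], "turn": [-0.7, -0.7, -0.7, -0.7, -0.7, -0.7, -0.6, -0.24, 0, 0, 0, 0]}}

```text
time: 47.2
ee_pos: [0.3965, 0.1323, 0.1424]
eef_rot: [0.726, 0.688, 0.0, 0.001]
ft_force: [0.6, -0.4, -1.1]
width: 0.0273
grip_force: 19.9
```

```bash
python3 -c "
from h import *
st()"
```

```text
t 47.2 p [0.3965 0.1323 0.1424] yang 176.9 F [ 0.61 -0.41 -1.12] w 0.0273 g 19.9 j [ 0.38 -0.03 -0.79  2.04 -0.02  1.12 -0.45]
```

Emit:
{"method": "step_arm", "body": {"delta_pos": [[-0.1, 0.9, 0], [-0.1, 0.9, 0], [-0.1, 0.9, 0], [-0.1, 0.9, 0], [-0.05, 0.9, 0], [0, 0.6, 0], [0, 0.3, 0], [0, 0.1, -0.4], [0, 0, -0.4], [0, 0, -0.3], [0, 0, -0.2], [0, 0, 0]], "turn": [0, 0, 0, 0, 0, 0, 0, 0, 0, 0, 0, 0]}}

```text
time: 48.4
ee_pos: [0.3855, 0.2676, 0.1077]
eef_rot: [0.726, 0.687, -0.001, -0.0]
ft_force: [0.6, -0.1, -0.6]
width: 0.0275
grip_force: 19.9
```

Emit:
{"method": "step_arm", "body": {"delta_pos": [[0, 0, -0.08], [0, 0, 0], [0, 0, 0]], "turn": [0, 0, 0]}}

```text
time: 48.7
ee_pos: [0.386, 0.2684, 0.1068]
eef_rot: [0.726, 0.687, 0.0, 0.0]
ft_force: [0.7, -0.5, -1.7]
width: 0.0277
grip_force: 19.9
```

```bash
python3 -c "
from h import *
st()"
```

```text
t 48.7 p [0.386  0.2684 0.1068] yang 176.85 F [ 0.72 -0.49 -1.68] w 0.0277 g 19.9 j [ 0.15  0.2  -0.92  1.96  0.18  1.07 -0.9 ]
```

Emit:
{"method": "step_arm", "body": {"delta_pos": [[0, 0, -0.06], [0, 0, 0], [0, 0, 0]], "turn": [0, 0, 0]}}

```text
time: 49.0
ee_pos: [0.3859, 0.2692, 0.1061]
eef_rot: [0.726, 0.688, 0.0, 0.0]
ft_force: [-4.1, 0.6, 10.6]
width: 0.0274
grip_force: 19.9
```

Emit:
{"method": "step_arm", "body": {"delta_pos": [[0, 0, 0], [0, 0, 0], [0, 0, 0], [0, 0, 0], [0, 0, 0.3], [0, 0, 0.7], [0, 0, 1], [0, 0, 1], [0, 0, 1], [0, -0.5, 0], [0, -1, 0], [0, -1, 0]], "turn": [0, 0, 0, 0, 0, 0, 0, 0, 0, 0, 0, 0], "grip": 0.45}}

```text
time: 50.2
ee_pos: [0.3858, 0.2056, 0.2057]
eef_rot: [0.726, 0.688, 0.0, 0.0]
ft_force: [0.3, -0.5, 0.0]
width: 0.0479
grip_force: 0.0
```

Emit:
{"method": "step_arm", "body": {"delta_pos": [[0.2, -1, 0], [0.5, -1, 0], [0.5, -1, 0], [0.6, -1, 0], [0.7, -1, 0], [0.7, -1, 0], [0.7, -1, 0], [0.5, -1, 0], [0, -0.5, 0], [0, 0, 0]], "turn": [0, 0, 0, 0, 0, 0, 0, 0, 0, 0], "grip": 1}}

```text
time: 51.2
ee_pos: [0.4957, -0.008, 0.2051]
eef_rot: [0.727, 0.686, -0.0, -0.0]
ft_force: [-0.0, 0.9, -0.0]
width: 0.0006
grip_force: 0.0
```

```bash
cat > tray.py <<'E'
from h import *
st()
for n in('top','scene'):
  c=snap(n,'pics/last_%s.png'%n)
  W=cloud(c); m=(W[...,2]>.09)&(W[...,2]<.16)&(W[...,0]>.34)&(W[...,0]<.68)&(W[...,1]>.2)&(W[...,1]<.36)
  k,l,s,ce=cv2.connectedComponentsWithStats(m.astype(np.uint8))
  for i in range(1,k):
    P=W[l==i]
    if s[i,4]>20: print(n,s[i,4],P.mean(0).round(4),P.max(0).round(4))
  m=(W[...,2]>.03)&(W[...,2]<.05)&(abs(W[...,0]-.5)<.06)&(W[...,1]>.08)&(W[...,1]<.3)&(np.array(c['image']).max(-1)<50)
  if m.sum(): print('handle',m.sum(),np.median(W[m],0))
E
python3 tray.py
```

```text
t 51.2 p [ 0.4957 -0.008   0.2051] yang 176.7 F [-0.02  0.91 -0.02] w 0.0006 g 0.0 j [ 0.52  0.1  -0.63  1.79  0.06  1.27 -0.18]
top 296 [0.6185 0.2607 0.1244] [0.6503 0.2881 0.1522]
top 303 [0.5405 0.2654 0.1243] [0.5714 0.2949 0.1519]
top 210 [0.4624 0.2741 0.109 ] [0.4856 0.2996 0.1338]
top 230 [0.3825 0.2625 0.109 ] [0.4083 0.2884 0.1333]
handle 37 [0.49375866 0.12145725 0.03923862]
scene 305 [0.3915 0.271  0.1089] [0.4121 0.2902 0.1326]
scene 319 [0.4736 0.2834 0.1095] [0.4963 0.3018 0.1326]
scene 504 [0.5553 0.2781 0.1225] [0.5785 0.296  0.1527]
scene 535 [0.6331 0.2739 0.1223] [0.6569 0.2918 0.1524]
handle 55 [0.501982   0.12404315 0.03987266]
```

All four bottles are standing, with tops at 0.152 and 0.133 as expected. Now I'll push the handle in with closed fingers.

Emit:
{"method": "step_arm", "body": {"delta_pos": [[0, 0.9, 0], [0, 0.9, 0], [0.05, 0.9, 0], [0.05, 0.5, -0.5], [0, 0, -1], [0, 0, -1], [0, 0, -1], [0, 0, -1], [0, 0, -1], [0, 0, -1], [0, 0, -1], [0, 0, 0]], "turn": [0, 0, 0, 0, 0, 0, 0, 0, 0, 0, 0, 0]}}

```text
time: 52.5
ee_pos: [0.4958, 0.0745, 0.0154]
eef_rot: [0.726, 0.688, -0.002, -0.002]
ft_force: [-0.1, 0.2, 0.3]
width: 0.0005
grip_force: 0.0
```

Emit:
{"method": "step_arm", "body": {"delta_pos": [[0.01, 0.2, 0], [0.01, 0.2, 0], [0.01, 0.2, 0], [0.01, 0.2, 0], [0.01, 0.2, 0], [0.01, 0.2, 0], [0.01, 0.25, 0], [0.01, 0.25, 0], [0.02, 0.3, 0], [0.02, 0.3, 0], [0.02, 0.3, 0], [0.02, 0.3, 0]], "turn": [0, 0, 0, 0, 0, 0, 0, 0, 0, 0, 0, 0]}}

```text
time: 53.7
ee_pos: [0.5023, 0.1466, 0.0175]
eef_rot: [0.726, 0.687, -0.0, -0.0]
ft_force: [-0.9, -2.0, 1.6]
width: 0.0003
grip_force: 1.0
```

```bash
python3 tray.py
```

```text
t 53.7 p [0.5023 0.1466 0.0175] yang 176.86 F [-0.86 -2.01  1.57] w 0.0003 g 1.0 j [ 0.2   0.41 -0.66  1.91  0.31  0.93 -0.67]
top 313 [0.6206 0.3024 0.1231] [0.654  0.3304 0.155 ]
top 289 [0.5431 0.3076 0.1253] [0.5749 0.336  0.1533]
top 211 [0.4646 0.3154 0.1095] [0.4886 0.3432 0.1346]
top 223 [0.3848 0.3039 0.1091] [0.411  0.3285 0.1331]
scene 266 [0.394  0.3141 0.1101] [0.4138 0.3313 0.1317]
scene 184 [0.4772 0.32   0.1154] [0.4946 0.3361 0.1333]
scene 327 [0.5589 0.316  0.1285] [0.5809 0.3312 0.1527]
scene 383 [0.637  0.3119 0.1291] [0.659  0.328  0.1538]
handle 99 [0.50907955 0.16744764 0.04005362]
```

Emit:
{"method": "step_arm", "body": {"delta_pos": [[0.02, 0.35, 0], [0.02, 0.35, 0], [0.02, 0.35, 0], [0.02, 0.35, 0], [0.02, 0.35, 0], [0.02, 0.35, 0], [0.02, 0.35, 0], [0.02, 0.35, 0], [0.02, 0.35, 0], [0.02, 0.3, 0], [0.02, 0.3, 0], [0.02, 0.3, 0]], "turn": [0, 0, 0, 0, 0, 0, 0, 0, 0, 0, 0, 0]}}

```text
time: 55.0
ee_pos: [0.5083, 0.2477, 0.0176]
eef_rot: [0.726, 0.687, -0.0, -0.0]
ft_force: [-1.2, -1.9, 0.1]
width: 0.0004
grip_force: 1.0
```

Emit:
{"method": "step_arm", "body": {"delta_pos": [[0.01, 0.2, 0], [0.01, 0.2, 0], [0.01, 0.15, 0], [0, 0.1, 0], [0, 0.1, 0]], "turn": [0, 0, 0, 0, 0]}}

```text
time: 55.5
ee_pos: [0.5094, 0.2659, 0.0176]
eef_rot: [0.726, 0.687, 0.0, 0.0]
ft_force: [-1.2, -2.0, 0.9]
width: 0.0003
grip_force: 0.8
```

```bash
python3 tray.py
```

```text
t 55.5 p [0.5094 0.2659 0.0176] yang 176.83 F [-1.19 -2.02  0.93] w 0.0003 g 0.8 j [-0.02  0.52 -0.66  1.77  0.37  0.98 -0.89]
top 399 [0.5638 0.2493 0.1228] [0.6023 0.2968 0.1391]
handle 5 [0.55462617 0.27666322 0.04088073]
scene 1403 [0.5324 0.2761 0.123 ] [0.6064 0.31   0.1596]
handle 106 [0.51009915 0.28466163 0.04018803]
```

Not at the stop yet (only 2 N). I'll continue gently until the force rises.

Emit:
{"method": "step_arm", "body": {"delta_pos": [[0, 0.08, 0], [0, 0.08, 0], [0, 0.06, 0], [0, 0, 0]], "turn": [0, 0, 0, 0]}}

```text
time: 56.0
ee_pos: [0.5095, 0.2698, 0.0176]
eef_rot: [0.727, 0.687, -0.001, 0.001]
ft_force: [0.1, -6.9, 3.6]
width: 0.0006
grip_force: 3.5
```

Emit:
{"method": "step_arm", "body": {"delta_pos": [[0, 0.06, 0], [0, 0.06, 0], [0, 0, 0]], "turn": [0, 0, 0]}}

```text
time: 56.3
ee_pos: [0.5096, 0.27, 0.0175]
eef_rot: [0.727, 0.686, -0.003, 0.002]
ft_force: [-4.4, -16.5, 11.6]
width: 0.0005
grip_force: 8.3
```

The tray is home: 16 N with no further movement. I'll back off and go up to look at the dial.

Emit:
{"method": "step_arm", "body": {"delta_pos": [[0, -0.5, 0], [0, -1, 0], [0, -1, 0], [0, -0.5, 0.5], [0, 0, 1], [0, 0, 1], [0, 0, 1], [0, 0, 1], [0, 0, 1], [0, 0, 1], [0, 0, 1], [0, 0, 1]], "turn": [0, 0, 0, 0, 0, 0, 0, 0, 0, 0, 0, 0], "grip": 0.5}}

```text
time: 57.5
ee_pos: [0.509, 0.1997, 0.2312]
eef_rot: [0.726, 0.688, 0.0, -0.0]
ft_force: [1.1, -0.1, -0.1]
width: 0.0434
grip_force: 0.0
```

Emit:
{"method": "step_arm", "body": {"delta_pos": [[-0.5, 0, 1], [-0.5, 0, 1], [-0.5, 0.5, 1], [-0.5, 0.5, 1], [-0.4, 1, 0], [0, 0.6, 0], [0, 0, 0], [0, 0, 0]], "turn": [0, 0, 0, 0, 0, 0, 0, 0]}}

```text
time: 58.3
ee_pos: [0.4492, 0.2641, 0.3298]
eef_rot: [0.726, 0.688, -0.0, -0.0]
ft_force: [-0.2, 0.8, 0.4]
width: 0.0435
grip_force: 0.0
```

```bash
python3 - <<'E'
from h import *
st(); c=snap('wrist','pics/w20.png'); V=np.linalg.inv(c['view']); print(V[:3,3])
def px(p):
    q=c['view']@np.r_[p,1]; q=q[:3]
    return cv2.projectPoints(np.array([[q[0],-q[1],-q[2]]]),np.zeros(3),np.zeros(3),np.array(c['mtx']),np.array(c['dist']))[0].ravel()
k=px([.4516,.4216,.21]); print(k)
u,v=int(k[0]),int(k[1]); r=70
u0,v0=max(0,u-r),max(0,v-r); cr=cv2.imread('pics/w20.png')[v0:v0+2*r,u0:u0+2*r]; print(u0,v0,cr.shape)
cv2.imwrite('pics/w20b.png',cv2.resize(cr,None,fx=4,fy=4,interpolation=cv2.INTER_CUBIC))
E
python3 tray.py
```

```text
t 58.3 p [0.4492 0.2641 0.3298] yang 176.88 F [-0.17  0.77  0.36] w 0.0435 g 0.0 j [ 0.12  0.13 -0.81  1.52  0.1   1.53 -0.74]
[0.45402552 0.34727485 0.49157603]
[252.37409107  15.64062207]
182 0 (140, 140, 3)
t 58.35 p [0.4494 0.2636 0.3298] yang 176.82 F [ 0.79 -0.12  0.02] w 0.0434 g 0.0 j [ 0.12  0.13 -0.81  1.52  0.1   1.53 -0.74]
handle 64 [0.50127212 0.28573261 0.03903231]
handle 88 [0.50742828 0.28822467 0.04052718]
```

Emit:
{"method": "step_arm", "body": {"delta_pos": [[0, 1, 0], [0, 1, 0], [0, 1, 0], [0, 0, 0], [0, 0, 0]], "turn": [0, 0, 0, 0, 0]}}

```text
time: 58.95
ee_pos: [0.4493, 0.339, 0.3298]
eef_rot: [0.726, 0.687, -0.0, -0.0]
ft_force: [-0.2, -0.8, 0.0]
width: 0.0437
grip_force: 0.0
```

```bash
python3 - <<'E'
from h import *
st(); c=snap('wrist','pics/w21.png')
# rectified roof-plane view at z=.206, 1px=0.25mm, centred dial estimate
import itertools
def px(P):
    q=(c['view']@np.c_[P,np.ones(len(P))].T).T[:,:3]
    return cv2.projectPoints(q*[1,-1,-1],np.zeros(3),np.zeros(3),np.array(c['mtx']),np.array(c['dist']))[0][:,0]
N=600; S=.0002
g=(np.arange(N)-N/2)*S
# right=-y? keep: col -> +x ; row -> -y
X,Y=np.meshgrid(.4516+g,.4216-g)
im=cv2.imread('pics/w21.png'); out=[]
for z in(.2,.236):
    m=px(np.c_[X.ravel(),Y.ravel(),np.full(X.size,z)]).reshape(N,N,2).astype(np.float32)
    out.append(cv2.remap(im,m[...,0],m[...,1],cv2.INTER_CUBIC))
cv2.imwrite('pics/w21r.png',cv2.resize(np.hstack([out[0][:, :],out[1]]),(800,400)))
np.save('r.npy',np.array(out))
E
```

```text
t 58.95 p [0.4493 0.339  0.3298] yang 176.86 F [-0.16 -0.82  0.03] w 0.0437 g 0.0 j [-0.03  0.26 -0.85  1.41  0.19  1.56 -0.92]
```

View pics/w21r.png

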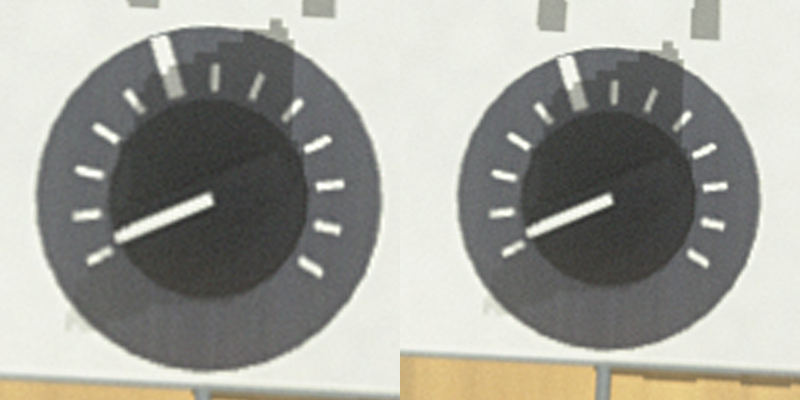

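The rectified view puts the dial centre at about (0.4543, 0.4219). The mark is at 106.9° and the pointer at 202.4°, so the dial needs about 95.4° clockwise (13.9 units).

Emit:
{"method": "step_arm", "body": {"delta_pos": [[0, 0.6, 0], [0, 0.8, 0], [0.1, 0.8, 0], [0.1, 0.8, 0], [0, 0.32, 0], [0, 0, 0], [0, 0, 0], [0, 0, 0], [0, 0, 0], [0, 0, 0], [0, 0, 0], [0, 0, 0]], "turn": [1, 1, 1, 1, 1, 1, 1, 1, 1, 1, 1, 1]}}

```text
time: 60.2
ee_pos: [0.4552, 0.4208, 0.3301]
eef_rot: [0.091, 0.996, -0.0, 0.0]
ft_force: [0.5, 0.2, 1.1]
width: 0.0437
grip_force: 0.0
```

Emit:
{"method": "step_arm", "body": {"delta_pos": [[0, 0, 0], [0, 0, 0], [0, 0, 0], [0, 0, 0], [0, 0, 0], [0, 0, -1], [0, 0, -1], [0, 0, -1], [0, 0, 0]], "turn": [1, 1, 1, 1, 0.8, 0, 0, 0, 0], "newtons": 20}}

```text
time: 61.1
ee_pos: [0.4547, 0.4195, 0.2521]
eef_rot: [-0.193, 0.981, -0.002, -0.002]
ft_force: [0.4, 0.3, 0.3]
width: 0.0437
grip_force: 0.0
```

```bash
python3 -c "
from h import *
st()"
```

```text
t 61.1 p [0.4547 0.4195 0.2521] yang 112.24 F [0.42 0.27 0.34] w 0.0437 g 0.0 j [-0.01  0.56 -1.18  1.39  0.52  1.53  0.8 ]
```

Emit:
{"method": "step_arm", "body": {"delta_pos": [[0, 0.07, -0.6], [0, 0, -0.6], [0, 0, -0.35], [0, 0, 0], [0, 0, 0]], "turn": [0, 0, 0, 0, 0]}}

```text
time: 61.6
ee_pos: [0.4541, 0.4243, 0.2166]
eef_rot: [-0.194, 0.981, 0.0, 0.0]
ft_force: [-0.7, 0.1, 1.3]
width: 0.0435
grip_force: 0.0
```

Emit:
{"method": "step_arm", "body": {"delta_pos": [[0, 0, 0], [0, 0, 0], [0, 0, 0], [0, 0, 0], [0, 0, 0], [0, 0, 0], [0, 0, 0], [0, 0, 0]], "turn": [0, 0, 0, 0, 0, 0, 0, 0], "grip": 1}}

```text
time: 62.4
ee_pos: [0.4546, 0.4232, 0.2165]
eef_rot: [-0.193, 0.981, -0.001, 0.0]
ft_force: [0.1, -6.0, 4.0]
width: 0.0139
grip_force: 20.0
```

```bash
python3 -c "
from h import *
st()"
```

```text
t 62.4 p [0.4546 0.4232 0.2165] yang 112.3 F [ 0.11 -5.98  4.04] w 0.0139 g 20.0 j [-0.02  0.59 -1.17  1.44  0.54  1.47  0.78]
```

Emit:
{"method": "step_arm", "body": {"delta_pos": [[0, -0.05, 0], [0, 0, 0], [0, 0, 0], [0, 0, 0], [0, 0, 0], [0, 0, 0], [0, 0, 0], [0, 0, 0], [0, 0, 0], [0, 0, 0], [0, 0, 0], [0, 0, 0]], "turn": [-0.5, -0.9, -0.9, -0.9, -0.9, -0.9, -0.9, -0.9, -0.9, -0.9, -0.9, -0.9]}}

```text
time: 63.6
ee_pos: [0.4544, 0.4221, 0.2165]
eef_rot: [0.418, 0.908, -0.001, 0.0]
ft_force: [-1.3, -5.3, 3.3]
width: 0.0139
grip_force: 20.0
```

Emit:
{"method": "step_arm", "body": {"delta_pos": [[0, 0, 0], [0, 0, 0], [0, 0, 0], [0, 0, 0], [0, 0, 0], [0, 0, 0], [0, 0, 0]], "turn": [-0.9, -0.9, -0.67, -0.5, -0.5, 0, 0]}}

```text
time: 64.3
ee_pos: [0.4541, 0.4219, 0.2165]
eef_rot: [0.595, 0.804, -0.001, 0.001]
ft_force: [-1.7, -6.7, 4.9]
width: 0.0143
grip_force: 20.0
```

```bash
python3 -c "
from h import *
st()"
```

```text
t 64.3 p [0.4541 0.4219 0.2165] yang 16.96 F [-1.71 -6.72  4.91] w 0.0143 g 20.0 j [-0.19  0.45 -0.86  1.45  0.34  1.4  -0.76]
```

Emit:
{"method": "step_arm", "body": {"delta_pos": [[0, 0, 0], [0, 0, 0], [0, 0, 0], [0, 0, 0], [0, 0, 0.4], [0, 0, 0.8], [0, 0, 1], [0, 0, 1], [0, 0, 1], [0, -0.6, 0.3], [0, -0.9, 0], [0, -0.9, 0]], "turn": [0, 0, 0, 0, 0, 0, 0, 0, 0, 0, 0, 0], "grip": 0.5}}

```text
time: 65.5
ee_pos: [0.4539, 0.3628, 0.3298]
eef_rot: [0.594, 0.804, 0.001, -0.0]
ft_force: [0.5, -0.2, -0.2]
width: 0.0435
grip_force: 0.0
```

Emit:
{"method": "step_arm", "body": {"delta_pos": [[0, -0.9, 0], [0, 0, 0], [0, 0, 0], [0, 0, 0]], "turn": [-0.9, -0.9, -0.9, -0.2]}}

```text
time: 65.9
ee_pos: [0.4541, 0.3404, 0.3297]
eef_rot: [0.726, 0.688, 0.001, 0.0]
ft_force: [0.6, -0.0, -0.3]
width: 0.0435
grip_force: 0.0
```

```bash
cat > dial.py <<'E'
from h import *
st(); c=snap('wrist','pics/w22.png') if len(sys.argv)<2 else load(sys.argv[1])
def px(P):
    q=(c['view']@np.c_[P,np.ones(len(P))].T).T[:,:3]
    return cv2.projectPoints(q*[1,-1,-1],np.zeros(3),np.zeros(3),np.array(c['mtx']),np.array(c['dist']))[0][:,0]
N=600; S=.0002; g=(np.arange(N)-N/2)*S
X,Y=np.meshgrid(.4543+g,.4219-g); im=np.array(c['image'])
for z,r0,r1 in((.2,.040,.048),(.236,.008,.022)):
    m=px(np.c_[X.ravel(),Y.ravel(),np.full(X.size,z)]).reshape(N,N,2).astype(np.float32)
    o=cv2.cvtColor(cv2.remap(im,m[...,0],m[...,1],cv2.INTER_CUBIC),cv2.COLOR_RGB2GRAY)
    R=np.hypot(X-.4543,Y-.4219); k=((R>r0)&(R<r1)&(o>150)).astype(np.uint8)
    n,l,s,ce=cv2.connectedComponentsWithStats(k)
    for i in range(1,n):
        if s[i,4]<250: continue
        x,y=X[l==i]-.4543,Y[l==i]-.4219
        f=cv2.fitLine(np.c_[x,y].astype(np.float32),cv2.DIST_L2,0,.01,.01).ravel()
        print(z,s[i,4],'ang',np.degrees(np.arctan2(y.mean(),x.mean())).round(2)%360,'line',np.degrees(np.arctan2(f[1],f[0])).round(2)%180, 'off mm', (1e3*(f[2]*f[1]-f[3]*f[0])).round(2))
E
echo before; python3 dial.py pics/w21.png; echo after; python3 dial.py; python3 tray.py
```

```text
before
t 65.9 p [0.4541 0.3404 0.3297] yang 176.91 F [ 0.56 -0.04 -0.29] w 0.0435 g 0.0 j [-0.05  0.26 -0.83  1.4   0.19  1.56 -0.92]
0.2 1156 ang 107.4 line 101.34 off mm 4.65
0.236 1240 ang 202.3 line 22.3 off mm 0.0
after
t 65.9 p [0.4541 0.3404 0.3297] yang 176.91 F [ 0.56 -0.04 -0.29] w 0.0435 g 0.0 j [-0.05  0.26 -0.83  1.4   0.19  1.56 -0.92]
0.2 1059 ang 107.81 line 100.83 off mm 5.36
0.236 1189 ang 107.98 line 107.34 off mm 0.17
t 65.95 p [0.454  0.3406 0.3295] yang 177.01 F [-0.03 -0.25 -0.23] w 0.0438 g 0.0 j [-0.05  0.26 -0.83  1.4   0.19  1.56 -0.91]
handle 64 [0.50115882 0.28567804 0.03987187]
handle 86 [0.5070382  0.28807465 0.03964347]
```

The pointer is at 107.3–108° and the mark at 107.4–107.8°, so they meet. I'll withdraw clear and check that the bottles still stand under the hood.

Emit:
{"method": "step_arm", "body": {"delta_pos": [[0, -1, 0], [0, -1, 0], [0, -1, 0], [0, -1, 0], [0, -1, 0], [0, -1, 0], [0, -1, 0], [0, -1, 0], [0, -1, 0], [0, -1, 0], [0, -1, 0], [0, -1, 0]], "turn": [0, 0, 0, 0, 0, 0, 0, 0, 0, 0, 0, 0]}}

```text
time: 67.25
ee_pos: [0.454, 0.0397, 0.329]
eef_rot: [0.724, 0.69, 0.0, 0.0]
ft_force: [0.0, -0.6, 1.1]
width: 0.0436
grip_force: 0.0
```

Emit:
{"method": "step_arm", "body": {"delta_pos": [[0, -1, 0], [0, -1, 0], [0, -1, 0], [0, -1, 0], [0, -1, 0], [0, -1, 0], [0, -1, 0], [0, -1, 0], [0, 0, 0], [0, 0, 0]], "turn": [0, 0, 0, 0, 0, 0, 0, 0, 0, 0]}}

```text
time: 68.25
ee_pos: [0.4542, -0.1594, 0.3287]
eef_rot: [0.725, 0.689, 0.0, -0.0]
ft_force: [-0.4, 0.4, 0.8]
width: 0.0435
grip_force: 0.0
```

```bash
python3 - <<'E'
from h import *
st()
for n in('top','wrist'):
  c=snap(n,'pics/f_%s.png'%n); W=cloud(c)
  m=(W[...,2]>.042)&(W[...,2]<.17)&(W[...,1]>.37)&(W[...,1]<.5)&(W[...,0]>.33)&(W[...,0]<.69)
  print(n,m.sum())
  k,l,s,ce=cv2.connectedComponentsWithStats(m.astype(np.uint8))
  for i in range(1,k):
    P=W[l==i]
    if s[i,4]>8: print(s[i,4],P.min(0).round(3),P.max(0).round(3))
E
```

```text
t 68.25 p [ 0.4542 -0.1594  0.3287] yang 177.14 F [-0.44  0.43  0.83] w 0.0435 g 0.0 j [ 0.6  -0.01 -0.35  1.63 -0.    1.52  0.2 ]
top 147
23 [0.683 0.37  0.048] [0.685 0.397 0.112]
49 [0.364 0.406 0.043] [0.414 0.416 0.071]
67 [0.33  0.37  0.044] [0.341 0.412 0.168]
wrist 0
```

```bash
python3 - <<'E'
from h import *
c=load('pics/f_top.png'); W=cloud(c); print(np.linalg.inv(c['view'])[:3,3])
for x in np.arange(.35,.68,.0125):
    m=(abs(W[...,0]-x)<.00625)&(W[...,1]>.355)&(W[...,1]<.5)&(W[...,2]<.15)
    P=W[m]; P=P[np.argsort(-P[:,1])][:3]; print(x.round(3),m.sum(),P.round(3).tolist())
E
```

```text
[ 0.40940337 -0.05487251  1.28044929]
0.35 80 [[0.349, 0.428, 0.025], [0.356, 0.425, 0.024], [0.353, 0.423, 0.029]]
0.362 83 [[0.36, 0.423, 0.031], [0.36, 0.42, 0.029], [0.363, 0.419, 0.031]]
0.375 92 [[0.38, 0.412, 0.025], [0.373, 0.411, 0.025], [0.37, 0.411, 0.053]]
0.388 87 [[0.383, 0.411, 0.027], [0.387, 0.411, 0.028], [0.39, 0.409, 0.06]]
0.4 69 [[0.4, 0.409, 0.027], [0.397, 0.408, 0.064], [0.404, 0.408, 0.029]]
0.413 90 [[0.417, 0.419, 0.028], [0.417, 0.417, 0.026], [0.417, 0.412, 0.031]]
0.425 80 [[0.42, 0.422, 0.023], [0.427, 0.421, 0.027], [0.424, 0.42, 0.029]]
0.438 74 [[0.441, 0.421, 0.027], [0.434, 0.42, 0.029], [0.437, 0.42, 0.031]]
0.45 76 [[0.444, 0.422, 0.024], [0.444, 0.418, 0.028], [0.448, 0.417, 0.028]]
0.463 77 [[0.465, 0.419, 0.025], [0.468, 0.419, 0.027], [0.461, 0.418, 0.028]]
0.475 69 [[0.475, 0.419, 0.029], [0.471, 0.417, 0.032], [0.479, 0.416, 0.027]]
0.488 77 [[0.485, 0.416, 0.029], [0.492, 0.416, 0.03], [0.482, 0.415, 0.03]]
0.5 72 [[0.503, 0.416, 0.03], [0.496, 0.415, 0.032], [0.499, 0.415, 0.033]]
0.513 71 [[0.506, 0.418, 0.027], [0.517, 0.415, 0.025], [
[... 329 characters left out ...]
.03]]
0.575 54 [[0.576, 0.411, 0.026], [0.572, 0.41, 0.027], [0.569, 0.41, 0.027]]
0.588 68 [[0.59, 0.412, 0.026], [0.593, 0.411, 0.027], [0.583, 0.411, 0.027]]
0.6 65 [[0.597, 0.412, 0.025], [0.6, 0.411, 0.03], [0.605, 0.411, 0.021]]
0.613 63 [[0.612, 0.411, 0.022], [0.618, 0.41, 0.025], [0.615, 0.41, 0.026]]
0.625 64 [[0.625, 0.41, 0.026], [0.628, 0.409, 0.029], [0.621, 0.408, 0.03]]
0.638 66 [[0.64, 0.408, 0.024], [0.633, 0.408, 0.024], [0.634, 0.407, 0.036]]
0.65 63 [[0.654, 0.408, 0.027], [0.65, 0.407, 0.029], [0.646, 0.407, 0.029]]
0.663 65 [[0.658, 0.409, 0.024], [0.668, 0.408, 0.027], [0.66, 0.407, 0.029]]
0.675 57 [[0.675, 0.406, 0.025], [0.671, 0.405, 0.027], [0.678, 0.404, 0.031]]
```

```bash
python3 -c "
from h import *
print(close_job())"
```

```text
the job is handed in; nothing more can be done
None
```

I handed the job in with all four bottles on the tray, the tray home at its stop and the dial pointer within about 1° of the long mark. All four stood upright when last seen in full, part-way through the gentle push in. Under the hood the camera showed only the one bottle nearest the robot.

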